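# Fetch the wax tin from behind the finish bottles

## Task

The red-lidded wax tin is hemmed in at the back of the plywood crate by three finish bottles. Move all three bottles out onto the steel tray, then fetch the red-lidded tin and stand it in the middle of the round cork coaster, and finally put each bottle back in the crate on the very spot where it stood. Keep the bottles upright all the time, and do not disturb the green-lidded tin, the small jar or the carved bear's head.

Things in the scene. Friction and masses are not known exactly. Their poses are not given: they have to be found in the camera images.
- bottle_white: finish bottle, amber glass with a white cap, paper label and green tape; round, 54 mm diameter up to 92 mm high, narrowing to a screw cap of 38 mm diameter between 107 and 138 mm high (total height 138 mm), about 0.24 kg; origin at the centre of its underside, z up. One of the three that hem in the red tin.
- bottle_black: finish bottle, grey with a black cap and a yellow label with a black band; round, 54 mm diameter up to 92 mm high, narrowing to a screw cap of 38 mm diameter between 107 and 138 mm high (total height 138 mm), about 0.24 kg; origin at the centre of its underside, z up. One of the three that hem in the red tin.
- bottle_blue: finish bottle, white with a blue cap and a blue and white label; round, 54 mm diameter up to 92 mm high, narrowing to a screw cap of 38 mm diameter between 107 and 138 mm high (total height 138 mm), about 0.24 kg; origin at the centre of its underside, z up. One of the three that hem in the red tin.
- tin_red: the wax tin: flat round tin with a red lid, 58 mm diameter, 34 mm high, about 0.13 kg, standing at the middle of the crate's back; origin at the centre of its underside, z up
- tin_green: another tin of the same size with a green lid, in a front corner of the crate; not to be disturbed; origin at the centre of its underside
- jar: small amber jar with a brass-coloured lid, 42 mm diameter, 46 mm high, in the other front corner of the crate; not to be disturbed; origin at the centre of its underside
- crate: fixed open plywood crate, 176 mm (its x) by 240 mm (its y) outside, walls 8 mm thick and 50 mm high, inner floor 8 mm above the bench; origin at the centre of its underside; its x points to the back, away from the robot. Bottles stand left and right of the red tin (about 71 mm off between centres) and in front of it (about 66 mm off)
- tray: fixed shallow steel tray, 230 mm (its x) by 110 mm (its y), rim 12 mm high and 3 mm thick, inner floor 3 mm above the bench; empty at the start, roomy enough for the three bottles in a row along its x; origin at the centre of its underside. It lies to the left or the right of the crate, the coaster on the other side
- coaster: fixed round cork coaster with a white rim, 90 mm diameter, top 5 mm above the bench; origin at the centre of its underside
- bear: carved wooden bear's head, about 83 mm high and 66 mm across, its snout reaching 50 mm from its axis, standing on the bench about 130 mm behind the coaster; not to be disturbed; origin at the centre of its underside

How it is judged:
By the outcome, as a careful person would: the job done as asked, in the order asked, and still so for the second after the job is handed in, with the robot touching nothing.
It also fails if it takes over 134 s, if anything falls off the work surface, if the arm or the gripper's body presses on something with over 40 N, if the wrist force passes 120 N, or if a joint passes its speed limit or range.

## Robot

A 7-joint arm with a two-finger parallel gripper is mounted at the origin on the work surface. World frame = base frame: x ahead of the robot, y to its left, z up, the work surface at z = 0. Lengths are in m, angles in rad, forces in N, time in s.
With the tool pointing down it reaches from about 0.4 to 0.85 m from the base axis. Payload 4.5 kg.
Tool frame: the origin (TCP) lies midway between the tips of the shut fingers; the grasp point (between the pads) lies 19 mm behind it; z points along the fingers, x is the direction in which the jaws open and shut, and the axes are right-handed (so a half turn about z gives the same grasp; the last joint's range is limited). The gripper opens to 88 mm and grips with 3 to 60 N. Pads are 18 mm wide; open, the fingers measure 123 mm over their backs; the gripper's body (75 mm by 187 mm) begins 45 mm behind the grasp point.
Start: joints at [-1.101, 0.689, -0.195, 1.565, 0.157, 0.902, -0.215], TCP at [0.264, 0.567, 0.239] pointing down, gripper open.
Joint ranges: [-3.01, 3.01], [-0.46, 2.08], [-1.47, 1.51], [0.13, 2.56], [-1, 4.14], [0.04, 2.09], [-2.66, 2.66]. Speed limits (rad/s): [2.57, 2.57, 3.14, 3.14, 3.14, 3.14, 3.14].

## Interface

Orientations are given as a unit quaternion [x, y, z, w].
In Python, from plant import r gives the robot as it stands. The module is installed in compiled form; this text tells all that it offers.
- The arm moves only by the tool play_rows, never from a script. Its argument "increments" is a list of rows, each a list of 7 numbers: the opening, from 0 (shut) to 1 (fully open), then the shift along the tool's x, y, z in mm, then the turn, a rotation vector about the tool's x, y, z in rad. In form: [[hand, dx, dy, dz, wx, wy, wz], ...]. A call has exactly 8 rows; each row shifts and turns the pose as measured when the row begins, along the tool's axes as they then stand; what a row does not reach is not made up. A row lasts 1/8 s, in which the tool goes at most 62.5 mm and 10.7 degrees, less where a joint would pass 70% of its speed; a pose out of reach is approached as far as the arm can. A call is refused whole if a number of a shift passes 62.5 or a number of a turn 0.188, either way. A call with a gripper value outside its range is refused whole. The fingers move at their own pace and stop on an object; "grip_force" is the grip in N (left out, the last holds). Time passes only in rows, so rows that do not move let the fingers close, or fill a call up. It gives the time, the measured TCP pose, the force and the opening at its end, in the units of the state.
- r.get_state(): the state, without advancing time (a new reading comes with each control period).
- r.snapshot(name): name is "scene" or "top" or "wrist"; returns the picture (420x560x3 uint8, red, green, blue); there is no depth.
- r.get_calibration(name): a dict with "fx", "fy", "cx", "cy" (pixels), "R" (3x3) and "t" (3): a world point X has camera coordinates R X + t. Camera axes: x right, y down, z forward; pixel columns grow to the right and rows downward; lengths in m; the calibration is good to about 2 mm. A picture is of the moment at which its call begins: read the wrist's pose just before it. get_calibration takes no time and is no camera call; for the wrist camera it gives the pose at the moment of the call.
- r.finish_job(): hands the job in, once; it reports no verdict.
The state is a dict: "clock": time; "q": joint angles; "qd": joint speeds; "joint_torque": joint torques, N m; "tool_pos": TCP position; "eef_rot": TCP orientation; "contact_force": force on the tool from outside, world axes, zero at the start; "moment": the same for the moment, N m; "opening": opening from 0.0 (shut) to 1.0 (fully open).
Only numpy, scipy, OpenCV 4.12 (cv2) and the standard library are available. Lean on these libraries where they do the work, as an engineer would, in place of code of your own. Each camera call takes 0.05 s, during which the arm holds its last target.

## Working session

There is one attempt and no reset: what is moved stays moved. The work goes in short steps, Python scripts to look and compute and a tool call to move; the robot and the scene stay as the last step left them, time stands still between calls to the robot, and variables do not carry over. Pictures are saved under pics/ and viewed, and the job is handed in when it is done.

Besides the shell and the picture viewer there is one more tool, called after "Call:" in YAML: its name, and indented under it one key for each argument. play_rows: Moves the arm, as the interface text tells. Its arguments: {"type":"object","properties":{"increments":{"type":"array"},"grip_force":{"type":"number"}},"required":["increments"]}

```bash
mkdir -p pics; ls
python3 - <<'E'
from plant import r
import cv2
s=r.get_state()
for k,v in s.items(): print(k,v)
for n in ["scene","top","wrist"]:
    im=r.snapshot(n); cv2.imwrite(f"pics/a_{n}.png",im[:,:,::-1])
    c=r.get_calibration(n); print(n,c)
E
```

```text
pics
clock 0.0
q [-1.10118036  0.68996128 -0.19450276  1.56631777  0.1573342   0.90251071
 -0.21513094]
qd [ 0.00095459 -0.00049876  0.00053745 -0.00028087 -0.00036009  0.00116875
  0.00114313]
joint_torque [-2.45878928e-04 -5.27559292e+01 -1.26659866e+00 -1.53432387e+01
 -5.25467203e-02  6.54935764e-03  1.53907226e-04]
tool_pos [0.26364105 0.56598939 0.23793093]
eef_rot [ 8.43235482e-01  5.37543588e-01 -7.11813137e-04  5.53111917e-04]
contact_force [0.52752902 0.51093128 0.42645026]
moment [-0.03348394  0.0119356   0.02036256]
opening 1.0018834762920898
scene {'fx': 468.3320091668296, 'fy': 468.3320091668296, 'cx': 279.45076553884866, 'cy': 205.54653726301993, 'R': array([[-0.16441792,  0.98631849, -0.01194084],
       [ 0.61421815,  0.09290209, -0.78364869],
       [-0.77181787, -0.13618017, -0.62108948]]), 't': array([ 0.10433353, -0.3111479 ,  1.57835689])}
top {'fx': 415.62368512937974, 'fy': 415.62368512937974, 'cx': 286.6149809293845, 'cy': 214.54777375954058, 'R': array([[ 0.0221164 , -0.99970457,  0.0100811 ],
       [-0.99455863, -0.02302712, -0.10160157],
       [ 0.10180369, -0.00777918, -0.99477409]]), 't': array([-0.00887177,  0.58131535,  0.85043046])}
wrist {'fx': 332.9638799250414, 'fy': 332.9638799250414, 'cx': 283.14053477971163, 'cy': 213.74574717167897, 'R': array([[ 0.42234086,  0.90643636, -0.00115343],
       [ 0.85914053, -0.39989773,  0.31931075],
       [ 0.28897362, -0.13584893, -0.94764936]]), 't': array([-0.62447877, -0.04371403,  0.39132463])}
```

View pics/a_top.png

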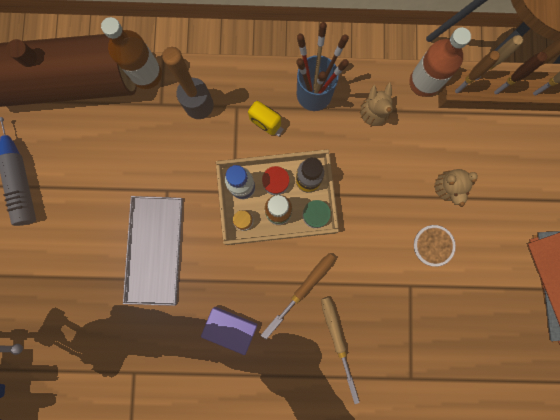

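View pics/a_scene.png

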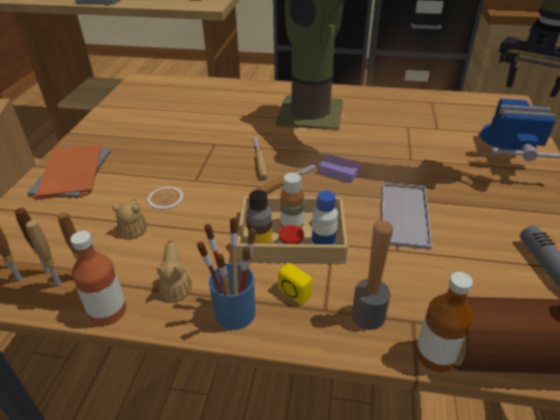

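View pics/a_wrist.png

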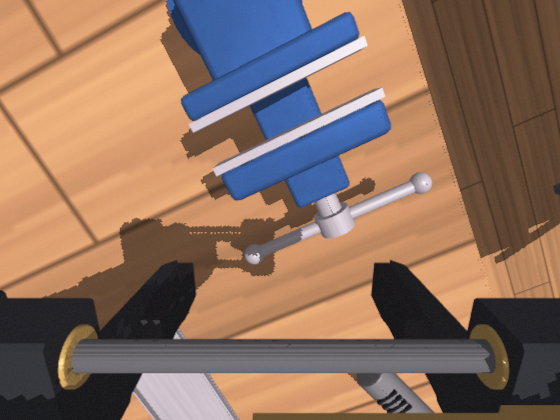

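The top view shows the tray on the left (about 153,250), the crate at about (278,197) and the coaster on the right (435,246) with the bear behind it. The white bottle is in front of the red tin, blue on the left and black on the right. Next I'll measure them.

```bash
cat > h.py <<'E'
import numpy as np, cv2
from plant import r
def ray(c,u,v,z):
    R,t=np.array(c["R"]),np.array(c["t"]); o=-R.T@t
    d=R.T@np.array([(u-c["cx"])/c["fx"],(v-c["cy"])/c["fy"],1.])
    return o+d*(z-o[2])/d[2]
def proj(c,X):
    p=np.array(c["R"])@np.array(X)+np.array(c["t"]); return c["fx"]*p[0]/p[2]+c["cx"],c["fy"]*p[1]/p[2]+c["cy"]
def blob(im,lo,hi,roi):
    x0,y0,x1,y1=roi; hsv=cv2.cvtColor(im,cv2.COLOR_RGB2HSV)[y0:y1,x0:x1]
    m=cv2.inRange(hsv,np.array(lo),np.array(hi))
    n,l,st,ce=cv2.connectedComponentsWithStats(m)
    i=1+np.argmax(st[1:,4]); return ce[i]+[x0,y0],st[i]+np.array([x0,y0,0,0,0]),(l==i)
E
python3 - <<'E'
import cv2
im=cv2.imread("pics/a_top.png")
cv2.imwrite("pics/a_topz.png",cv2.resize(im[140:250,205:350],None,fx=5.4,fy=5.4,interpolation=cv2.INTER_CUBIC))
a=cv2.resize(im[180:320,100:210],None,fx=3.5,fy=3.5,interpolation=cv2.INTER_CUBIC)
b=cv2.resize(im[150:290,390:500],None,fx=3.5,fy=3.5,interpolation=cv2.INTER_CUBIC)
cv2.imwrite("pics/a_tc.png",cv2.hconcat([a,b]))
E
```

```text
(no output)
```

View pics/a_topz.png

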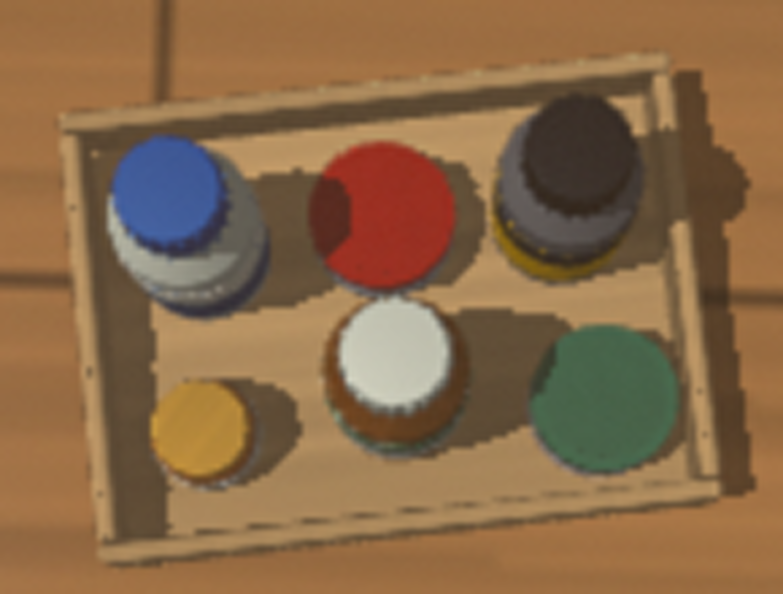

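View pics/a_tc.png

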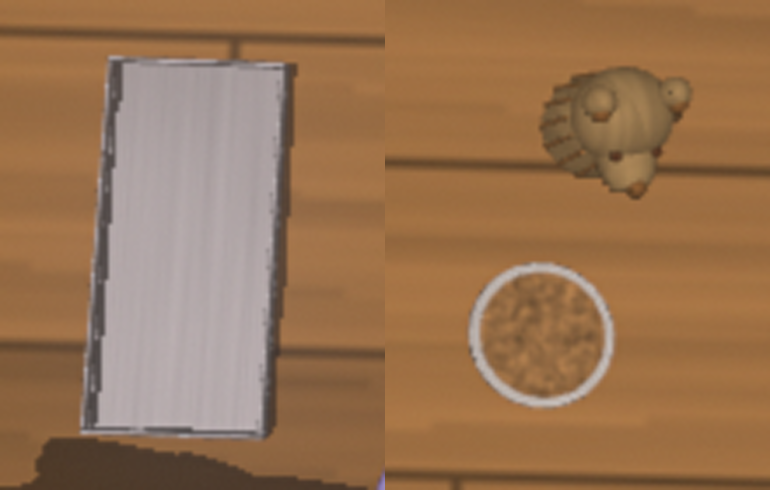

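The caps, lids, coaster and tray are all clear in the crops. I'll turn the pixel positions into world points.

Run:
```python
from h import *
c=r.get_calibration("top")
Z=lambda x,y,s,ox,oy:((x+.5)/s+ox-.5,(y+.5)/s+oy-.5)
P={}
for n,x,y,z in [("blue",167,191,.146),("white",395,353,.146),("black",578,152,.146),("red",383,214,.042),("green",605,398,.042),("jar",200,428,.054)]:
    P[n]=ray(c,*Z(x,y,5.4,205,140),z); print(n,P[n].round(4))
for n in("blue","white","black"): print(n,np.linalg.norm(P[n]-P["red"]-[0,0,.104]))
print("coaster",ray(c,*Z(541-385,335,3.5,390,150),.005).round(4))
for q in [(112,57),(295,64),(80,433),(270,437)]: print("tray",ray(c,*Z(*q,3.5,100,180),.012).round(4))
for q in [(60,115),(667,55),(720,490),(100,563)]: print("crate",ray(c,*Z(*q,5.4,205,140),.05).round(4))
print("bear",ray(c,*Z(625-385,115,3.5,390,150),.06).round(4))
d=P["black"]-P["blue"];print("yaw",np.arctan2(-d[0],-d[1])*-1)
```

```text
blue [0.6409 0.1014 0.146 ]
white [0.5868 0.0219 0.146 ]
black [ 0.658  -0.0394  0.146 ]
red [0.6543 0.0294 0.042 ]
green [ 0.5842 -0.0583  0.042 ]
jar [0.5679 0.0967 0.054 ]
blue 0.07326266348299681
white 0.06791089968227393
black 0.0688426837060098
coaster [ 0.5242 -0.3174  0.005 ]
tray [0.6159 0.34   0.012 ]
tray [0.6142 0.2271 0.012 ]
tray [0.3872 0.3455 0.012 ]
tray [0.3873 0.2314 0.012 ]
crate [0.6887 0.1553 0.05  ]
crate [ 0.7183 -0.0798  0.05  ]
crate [ 0.549  -0.1021  0.05  ]
crate [0.5159 0.1333 0.05  ]
bear [ 0.6531 -0.349   0.06  ]
yaw 0.12036491633517374
```

```bash
cat >> h.py <<'E'
from scipy.spatial.transform import Rotation as Ro
def goal(yaw_deg):  # jaw axis at yaw, tool down
    a=np.deg2rad(yaw_deg); x=np.array([np.cos(a),np.sin(a),0]); z=np.array([0,0,-1.]); return Ro.from_matrix(np.c_[x,np.cross(z,x),z])
def plan(tgts,hand,start=None):
    """tgts: list of (x,y,z,yaw,nrows); prints suggested rows in tool axes"""
    s=r.get_state() if start is None else start; p=np.array(s["tool_pos"]);R=Ro.from_quat(s["eef_rot"])
    print("t %.2f"%s["clock"],"pos",(p*1000).round(1),"F",np.round(s["contact_force"],1),"open %.3f"%s["opening"])
    for x,y,z,yaw,n in tgts:
        g=np.array([x,y,z]);G=goal(yaw); d=(g-p)/n; w=(R.inv()*G).as_rotvec()/n
        for i in range(n):
            print("[%g,"%hand,", ".join("%.1f"%v for v in R.inv().apply(d)*1000),",",", ".join("%.3f"%v for v in w),"],")
            p=p+d;R=R*Ro.from_rotvec(w)
E
python3 - <<'E'
from h import *
plan([(.60,.05,.32,97,14)],.6)
c=r.get_calibration("wrist");s=r.get_state()
o=-np.array(c["R"]).T@c["t"];Rt=Ro.from_quat(s["eef_rot"]);print(Rt.inv().apply(o-s["tool_pos"]),Rt.inv().apply(np.array(c["R"])[2]))
E
```

```text
t 0.15 pos [263.7 566.1 238.1] F [-0.3 -0.5  0.2] open 0.998
[0.6, -23.3, 37.3, -5.8 , -0.000, 0.000, -0.040 ],
[0.6, -24.8, 36.4, -5.8 , -0.000, 0.000, -0.040 ],
[0.6, -26.2, 35.4, -5.8 , -0.000, 0.000, -0.040 ],
[0.6, -27.6, 34.3, -5.8 , -0.000, 0.000, -0.040 ],
[0.6, -28.9, 33.2, -5.8 , -0.000, 0.000, -0.040 ],
[0.6, -30.2, 32.0, -5.8 , -0.000, 0.000, -0.040 ],
[0.6, -31.5, 30.8, -5.8 , -0.000, 0.000, -0.040 ],
[0.6, -32.7, 29.5, -5.8 , -0.000, 0.000, -0.040 ],
[0.6, -33.8, 28.2, -5.8 , -0.000, 0.000, -0.040 ],
[0.6, -34.9, 26.8, -5.8 , -0.000, 0.000, -0.040 ],
[0.6, -35.9, 25.4, -5.8 , -0.000, 0.000, -0.040 ],
[0.6, -36.9, 23.9, -5.8 , -0.000, 0.000, -0.040 ],
[0.6, -37.9, 22.4, -5.8 , -0.000, 0.000, -0.040 ],
[0.6, -38.7, 20.9, -5.8 , -0.000, 0.000, -0.040 ],
[ 0.00021066 -0.0834151  -0.14596718] [1.04977691e-04 3.19208797e-01 9.47684406e-01]
```

Call:
play_rows:
  increments:
    - [0.6, -23, 37, -8, 0, 0, -0.04]
    - [0.6, -25, 36, -8, 0, 0, -0.04]
    - [0.6, -26, 35, -6, 0, 0, -0.04]
    - [0.6, -28, 34, -6, 0, 0, -0.04]
    - [0.6, -29, 33, -6, 0, 0, -0.04]
    - [0.6, -30, 32, -6, 0, 0, -0.04]
    - [0.6, -31, 31, -6, 0, 0, -0.04]
    - [0.6, -33, 29, -6, 0, 0, -0.04]

```text
clock: 1.15
tool_pos: [0.4584, 0.267, 0.2888]
eef_rot: [0.74, 0.672, -0.003, -0.0]
contact_force: [0.8, 0.3, -0.1]
opening: 0.603
```

Run:
```python
from h import *
plan([(.58,.05,.32,97,8)],.6)
```

```text
t 1.15 pos [458.4 267.  288.8] F [ 0.8  0.3 -0.1] open 0.603
[0.6, -25.6, 17.7, -3.9 , -0.001, 0.000, -0.027 ],
[0.6, -26.0, 17.0, -3.9 , -0.001, 0.000, -0.027 ],
[0.6, -26.5, 16.3, -3.9 , -0.001, 0.000, -0.027 ],
[0.6, -26.9, 15.6, -3.9 , -0.001, 0.000, -0.027 ],
[0.6, -27.3, 14.8, -3.9 , -0.001, 0.000, -0.027 ],
[0.6, -27.7, 14.1, -3.9 , -0.001, 0.000, -0.027 ],
[0.6, -28.1, 13.3, -3.9 , -0.001, 0.000, -0.027 ],
[0.6, -28.4, 12.6, -3.9 , -0.001, 0.000, -0.027 ],
```

Call:
play_rows:
  increments:
    - [0.6, -26, 18, -4, 0, 0, -0.03]
    - [0.6, -26, 17, -4, 0, 0, -0.03]
    - [0.6, -27, 16, -4, 0, 0, -0.03]
    - [0.6, -27, 16, -4, 0, 0, -0.03]
    - [0.6, -27, 15, -4, 0, 0, -0.03]
    - [0.6, -28, 14, -4, 0, 0, -0.03]
    - [0.6, -28, 13, -4, 0, 0, -0.02]
    - [0.6, -28, 13, -4, 0, 0, -0.02]

```text
clock: 2.15
tool_pos: [0.5857, 0.0403, 0.3203]
eef_rot: [0.661, 0.751, -0.005, -0.001]
contact_force: [1.0, -0.3, 0.2]
opening: 0.6
```

Run:
```python
from h import *
import pickle
plan([],.6)
c=r.get_calibration("wrist"); im=r.snapshot("wrist"); cv2.imwrite("pics/b_wrist.png",im[:,:,::-1]); pickle.dump(c,open("b.pkl","wb"))
c2=r.get_calibration("wrist"); print(np.abs(c2["t"]-c["t"]).max())
```

```text
t 2.15 pos [585.7  40.3 320.3] F [ 1.  -0.3  0.2] open 0.600
0.0036685174813893343
```

View pics/b_wrist.png

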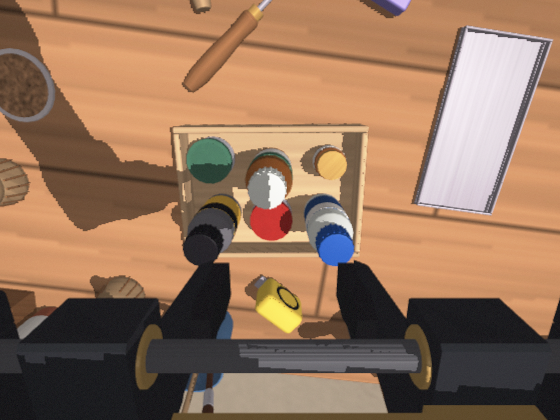

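Run:
```python
import cv2
im=cv2.imread("pics/b_wrist.png")
cv2.imwrite("pics/b_z.png",cv2.resize(im[115:270,165:375],None,fx=3.8,fy=3.8,interpolation=cv2.INTER_CUBIC))
```

```text
(no output)
```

View pics/b_z.png

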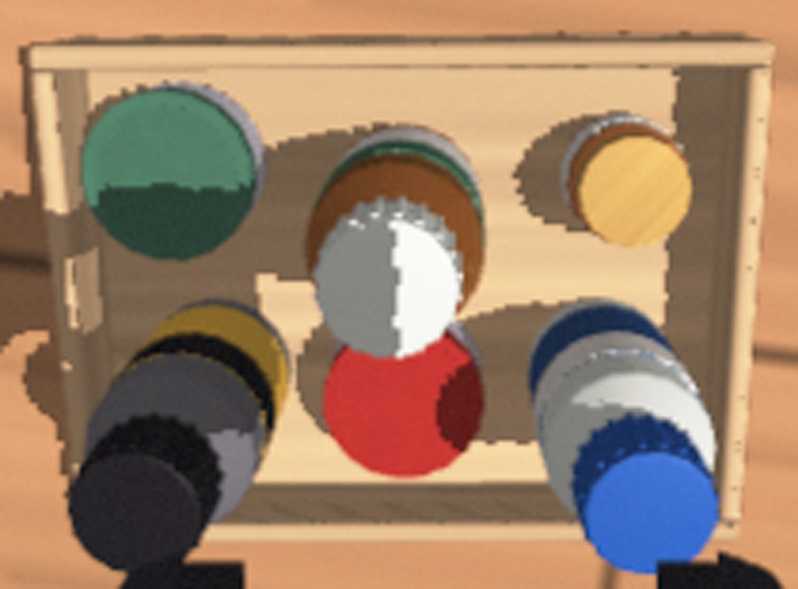

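Run:
```python
from h import *
import pickle
c=pickle.load(open("b.pkl","rb"))
Z=lambda x,y:((x+.5)/3.8+165-.5,(y+.5)/3.8+115-.5)
P={}
for n,x,y,z in [("blue",652,513,.146),("white",388,287,.146),("black",136,513,.146),("red",404,400,.042),("green",168,174,.042),("jar",635,191,.054)]:
    P[n]=ray(c,*Z(x,y),z); print(n,P[n].round(4))
for n in("blue","white","black"): print(n,np.linalg.norm((P[n]-P["red"])[:2]))
for q in [(30,45),(772,45),(737,530)]: print("crate",ray(c,*Z(*q),.05).round(4))
```

```text
blue [0.6408 0.1031 0.146 ]
white [0.5862 0.0235 0.146 ]
black [ 0.6592 -0.0386  0.146 ]
red [0.6531 0.0314 0.042 ]
green [ 0.5835 -0.0566  0.042 ]
jar [0.5673 0.098  0.054 ]
blue 0.07273532187447995
white 0.06736796789407253
black 0.07022482080106231
crate [ 0.5463 -0.1012  0.05  ]
crate [0.5162 0.134  0.05  ]
crate [0.6842 0.1562 0.05  ]
```

Run:
```python
from h import *
plan([(.641,.102,.20,97,5),(.641,.102,.114,97,3)],.6)
```

```text
t 2.20 pos [588.2  34.6 320.4] F [ 2.3 -2.9  0.6] open 0.600
[0.6, 12.3, 12.3, 23.9 , -0.001, 0.002, -0.000 ],
[0.6, 12.3, 12.2, 23.9 , -0.001, 0.002, -0.000 ],
[0.6, 12.2, 12.2, 24.0 , -0.001, 0.002, -0.000 ],
[0.6, 12.2, 12.2, 24.0 , -0.001, 0.002, -0.000 ],
[0.6, 12.1, 12.2, 24.0 , -0.001, 0.002, -0.000 ],
[0.6, 0.0, -0.0, 28.7 , -0.000, -0.000, -0.000 ],
[0.6, 0.0, -0.0, 28.7 , -0.000, -0.000, -0.000 ],
[0.6, 0.0, -0.0, 28.7 , -0.000, -0.000, -0.000 ],
```

Call:
play_rows:
  increments:
    - [0.6, 12, 12, 20, -0.002, 0.003, 0]
    - [0.6, 12, 12, 20, -0.002, 0.003, 0]
    - [0.6, 12, 12, 20, 0, 0.003, 0]
    - [0.6, 12, 12, 20, 0, 0.002, 0]
    - [0.6, 12, 12, 15, 0, 0, 0]
    - [0.6, 0, 0, 5, 0, 0, 0]
    - [0.6, 0, 0, 0, 0, 0, 0]
    - [0.6, 0, 0, 0, 0, 0, 0]

```text
clock: 3.2
tool_pos: [0.6386, 0.1131, 0.2089]
eef_rot: [0.66, 0.751, -0.002, -0.006]
contact_force: [-0.4, 0.5, 0.5]
opening: 0.601
```

Run:
```python
from h import *
plan([(.641,.102,.17,97,2),(.641,.102,.114,97,3)],.6)
im=r.snapshot("wrist"); cv2.imwrite("pics/c_wrist.png",im[:,:,::-1])
```

```text
t 3.20 pos [638.6 113.1 208.9] F [-0.4  0.5  0.5] open 0.601
[0.6, -5.8, 0.7, 19.4 , -0.005, -0.004, 0.004 ],
[0.6, -5.7, 0.6, 19.4 , -0.005, -0.004, 0.004 ],
[0.6, -0.0, 0.0, 18.7 , -0.000, -0.000, 0.000 ],
[0.6, -0.0, 0.0, 18.7 , -0.000, -0.000, 0.000 ],
[0.6, -0.0, 0.0, 18.7 , -0.000, -0.000, 0.000 ],
```

View pics/c_wrist.png

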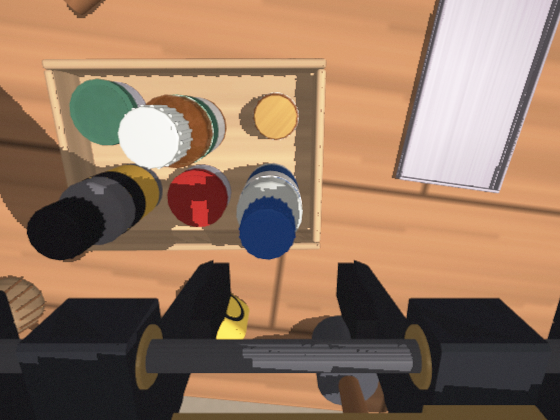

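The blue cap at about (268,228) sits to the left of the finger midline (284). That fits the 11 mm offset still to correct.

Call:
play_rows:
  increments:
    - [0.6, -6, 1, 15, -0.005, -0.004, 0.004]
    - [0.6, -5, 0, 15, -0.005, -0.004, 0.004]
    - [0.6, 0, 0, 10, 0, 0, 0]
    - [0.6, 0, 0, 0, 0, 0, 0]
    - [0.6, 0, 0, 0, 0, 0, 0]
    - [0.6, 0, 0, 0, 0, 0, 0]
    - [0.6, 0, 0, 0, 0, 0, 0]
    - [0.6, 0, 0, 0, 0, 0, 0]

```text
clock: 4.25
tool_pos: [0.6423, 0.0993, 0.1689]
eef_rot: [0.664, 0.748, 0.001, 0.002]
contact_force: [0.0, 0.4, -0.2]
opening: 0.605
```

Run:
```python
from h import *
plan([(.641,.102,.114,97,3)],.6)
```

```text
t 4.25 pos [642.3  99.3 168.9] F [ 0.   0.4 -0.2] open 0.605
[0.6, 1.0, -0.4, 18.3 , 0.001, 0.001, -0.001 ],
[0.6, 1.0, -0.4, 18.3 , 0.001, 0.001, -0.001 ],
[0.6, 0.9, -0.3, 18.3 , 0.001, 0.001, -0.001 ],
```

Call:
play_rows:
  increments:
    - [0.6, 1, -0.5, 16, 0, 0, 0]
    - [0.6, 1, -0.5, 16, 0, 0, 0]
    - [0.6, 0, 0, 14, 0, 0, 0]
    - [0.6, 0, 0, 5, 0, 0, 0]
    - [0.6, 0, 0, 0, 0, 0, 0]
    - [0.6, 0, 0, 0, 0, 0, 0]
    - [0.6, 0, 0, 0, 0, 0, 0]
    - [0.6, 0, 0, 0, 0, 0, 0]

```text
clock: 5.25
tool_pos: [0.6411, 0.1014, 0.114]
eef_rot: [0.664, 0.748, 0.001, 0.002]
contact_force: [0.5, 0.4, 0.0]
opening: 0.601
```

Run:
```python
from h import *
plan([(.641,.102,.114,97,1)],.6)
im=r.snapshot("wrist"); cv2.imwrite("pics/d_wrist.png",im[:,:,::-1])
```

```text
t 5.25 pos [641.1 101.4 114. ] F [0.5 0.4 0. ] open 0.601
[0.6, 0.6, -0.0, -0.0 , 0.004, 0.002, -0.004 ],
```

View pics/d_wrist.png

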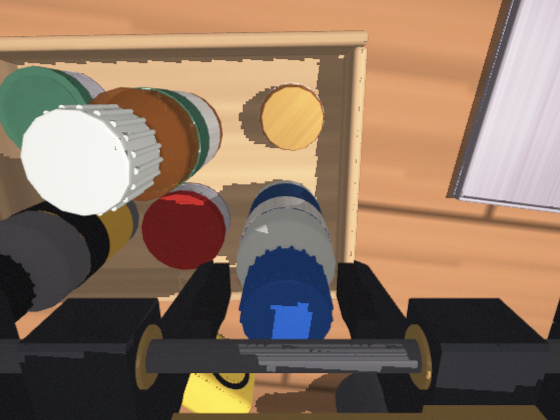

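The blue cap is centred between the fingers (columns 239–332). Closing on it.

Call:
play_rows:
  increments:
    - [0.4, 0.5, 0, 0, 0, 0, 0]
    - [0.3, 0, 0, 0, 0, 0, 0]
    - [0.3, 0, 0, 0, 0, 0, 0]
    - [0.3, 0, 0, 0, 0, 0, 0]
    - [0.3, 0, 0, 0, 0, 0, 0]
    - [0.3, 0, 0, -8, 0, 0, 0]
    - [0.3, 0, 0, -20, 0, 0, 0]
    - [0.3, 0, 0, -20, 0, 0, 0]
  grip_force: 20

```text
clock: 6.3
tool_pos: [0.639, 0.1014, 0.1618]
eef_rot: [0.664, 0.748, -0.002, 0.001]
contact_force: [0.9, -0.1, -2.3]
opening: 0.423
```

Run:
```python
from h import *
plan([(.61,.18,.185,97,2),(.577,.286,.185,97,4)],.3)
im=r.snapshot("scene"); cv2.imwrite("pics/e_scene.png",im[:,:,::-1])
```

```text
t 6.30 pos [639.  101.4 161.8] F [ 0.9 -0.1 -2.3] open 0.423
[0.3, 40.7, -9.8, -11.7 , -0.001, 0.002, -0.002 ],
[0.3, 40.7, -9.7, -11.7 , -0.001, 0.002, -0.002 ],
[0.3, 27.3, -5.0, 0.0 , 0.000, -0.000, 0.000 ],
[0.3, 27.3, -5.0, 0.0 , 0.000, -0.000, 0.000 ],
[0.3, 27.3, -5.0, 0.0 , 0.000, -0.000, 0.000 ],
[0.3, 27.3, -5.0, 0.0 , 0.000, -0.000, 0.000 ],
```

View pics/e_scene.png

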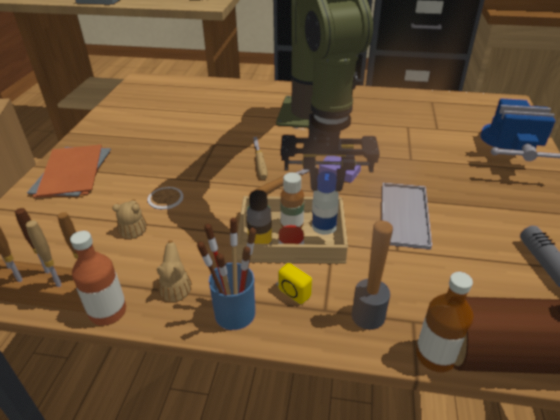

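The blue bottle is lifted and upright. Next it goes over to the tray.

Call:
play_rows:
  increments:
    - [0.3, 5, -2, -20, 0, 0, 0]
    - [0.3, 25, -6, -6, 0, 0.002, 0]
    - [0.3, 32, -7, 0, 0, 0.002, 0]
    - [0.3, 35, -7, 0, 0, 0, 0]
    - [0.3, 35, -7, 0, 0, 0, 0]
    - [0.3, 30, -6, 0, 0, 0, 0]
    - [0.3, 12, -3, 0, 0, 0, 0]
    - [0.3, 0, 0, 0, 0, 0, 0]

```text
clock: 7.35
tool_pos: [0.5726, 0.283, 0.1875]
eef_rot: [0.662, 0.75, -0.0, -0.003]
contact_force: [0.2, -0.7, -2.0]
opening: 0.423
```

Run:
```python
from h import *
plan([(.577,.286,.18,97,2),(.577,.286,.110,97,4)],.3)
```

```text
t 7.35 pos [572.6 283.  187.5] F [ 0.2 -0.7 -2. ] open 0.423
[0.3, 1.2, 2.4, 3.7 , -0.002, -0.002, 0.001 ],
[0.3, 1.2, 2.4, 3.7 , -0.002, -0.002, 0.001 ],
[0.3, -0.0, -0.0, 17.5 , 0.000, -0.000, 0.000 ],
[0.3, -0.0, -0.0, 17.5 , 0.000, -0.000, 0.000 ],
[0.3, -0.0, -0.0, 17.5 , 0.000, -0.000, 0.000 ],
[0.3, -0.0, -0.0, 17.5 , 0.000, -0.000, 0.000 ],
```

Call:
play_rows:
  increments:
    - [0.3, 1, 2, 10, -0.002, -0.002, 0]
    - [0.3, 1, 2, 18, -0.002, -0.002, 0]
    - [0.3, 0, 0, 18, 0, 0, 0]
    - [0.3, 0, 0, 15, 0, 0, 0]
    - [0.3, 0, 0, 8, 0, 0, 0]
    - [0.3, 0, 0, 3, 0, 0, 0]
    - [0.3, 0, 0, 0, 0, 0, 0]
    - [0.3, 0, 0, 0, 0, 0, 0]

```text
clock: 8.35
tool_pos: [0.5787, 0.28, 0.11]
eef_rot: [0.664, 0.747, -0.002, 0.001]
contact_force: [0.5, -0.4, -1.6]
opening: 0.427
```

Run:
```python
from h import *
plan([(.577,.286,.109,97,1)],.3)
```

```text
t 8.35 pos [578.7 280.  110. ] F [ 0.5 -0.4 -1.6] open 0.427
[0.3, 6.2, -0.9, 0.9 , -0.001, 0.004, -0.005 ],
```

Call:
play_rows:
  increments:
    - [0.3, 0, 0, 0.7, 0, 0, 0]
    - [0.3, 0, 0, 0, 0, 0, 0]
    - [0.5, 0, 0, 0, 0, 0, 0]
    - [0.6, 0, 0, 0, 0, 0, 0]
    - [0.6, 0, 0, 0, 0, 0, 0]
    - [0.6, 0, 0, -15, 0, 0, 0]
    - [0.6, 0, 0, -30, 0, 0, 0]
    - [0.6, 0, 0, -30, 0, 0, 0]

```text
clock: 9.35
tool_pos: [0.5783, 0.2803, 0.187]
eef_rot: [0.664, 0.748, -0.002, 0.001]
contact_force: [-1.0, -0.0, 0.6]
opening: 0.6
```

Run:
```python
from h import *
plan([(.5865,.0225,.185,97,7)],.6)
```

```text
t 9.35 pos [578.3 280.3 187. ] F [-1.  -0.   0.6] open 0.600
[0.6, -36.7, -3.2, 0.4 , -0.000, 0.001, -0.001 ],
[0.6, -36.7, -3.2, 0.4 , -0.000, 0.001, -0.001 ],
[0.6, -36.7, -3.2, 0.4 , -0.000, 0.001, -0.001 ],
[0.6, -36.7, -3.2, 0.4 , -0.000, 0.001, -0.001 ],
[0.6, -36.7, -3.3, 0.4 , -0.000, 0.001, -0.001 ],
[0.6, -36.7, -3.3, 0.3 , -0.000, 0.001, -0.001 ],
[0.6, -36.7, -3.3, 0.3 , -0.000, 0.001, -0.001 ],
```

Call:
play_rows:
  increments:
    - [0.6, -30, -3, -6, 0, 0.002, 0]
    - [0.6, -42, -3, 0, 0, 0.002, 0]
    - [0.6, -45, -4, 0, 0, 0, 0]
    - [0.6, -45, -4, 0, 0, 0, 0]
    - [0.6, -45, -4, 0, 0, 0, 0]
    - [0.6, -30, -3, 0, 0, 0, 0]
    - [0.6, -12, 0, 0, 0, 0, 0]
    - [0.6, 0, 0, 0, 0, 0, 0]

```text
clock: 10.35
tool_pos: [0.592, 0.0275, 0.2046]
eef_rot: [0.663, 0.748, 0.008, 0.003]
contact_force: [0.6, 1.0, 0.2]
opening: 0.6
```

Run:
```python
from h import *
plan([(.5865,.0225,.165,97,2),(.5865,.0225,.114,97,3)],.6)
for n in["scene","wrist"]:
    im=r.snapshot(n); cv2.imwrite(f"pics/f_{n}.png",im[:,:,::-1])
```

```text
t 10.35 pos [592.   27.5 204.6] F [0.6 1.  0.2] open 0.600
[0.6, -2.3, -3.4, 19.7 , 0.008, -0.003, -0.001 ],
[0.6, -2.2, -3.2, 19.8 , 0.008, -0.003, -0.001 ],
[0.6, 0.0, 0.0, 17.0 , -0.000, 0.000, 0.000 ],
[0.6, 0.0, 0.0, 17.0 , -0.000, 0.000, 0.000 ],
[0.6, 0.0, 0.0, 17.0 , -0.000, 0.000, 0.000 ],
```

View pics/f_scene.png

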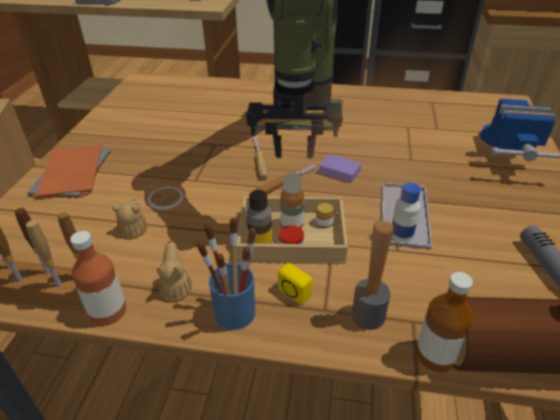

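View pics/f_wrist.png

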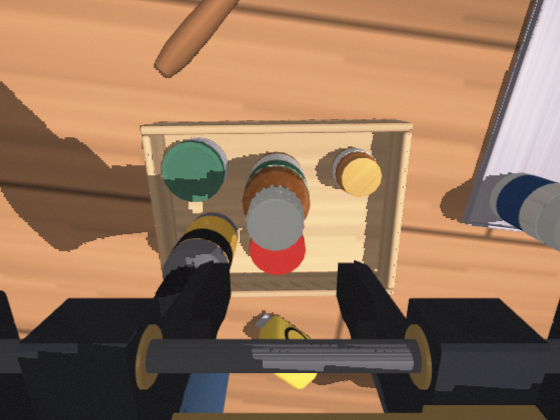

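The blue bottle stands upright in the tray at (408,215) in the scene view. The white cap is lined up at about (275,222) in the wrist view. I'll correct the offset and go down.

Call:
play_rows:
  increments:
    - [0.6, -2, -3, 12, 0.008, -0.003, 0]
    - [0.6, -2, -3, 12, 0.008, -0.003, 0]
    - [0.6, 0, 0, 8, 0, 0, 0]
    - [0.6, 0, 0, 0, 0, 0, 0]
    - [0.6, 0, 0, 0, 0, 0, 0]
    - [0.6, 0, 0, 0, 0, 0, 0]
    - [0.6, 0, 0, 0, 0, 0, 0]
    - [0.6, 0, 0, 0, 0, 0, 0]

```text
clock: 11.45
tool_pos: [0.586, 0.0292, 0.1699]
eef_rot: [0.66, 0.751, 0.0, -0.001]
contact_force: [-0.6, -1.2, 0.1]
opening: 0.597
```

Run:
```python
from h import *
plan([(.5865,.0225,.114,97,3)],.6)
```

```text
t 11.45 pos [586.   29.2 169.9] F [-0.6 -1.2  0.1] open 0.597
[0.6, -2.3, -0.1, 18.6 , -0.000, -0.001, 0.002 ],
[0.6, -2.3, -0.1, 18.6 , -0.000, -0.001, 0.002 ],
[0.6, -2.3, -0.1, 18.6 , -0.000, -0.001, 0.002 ],
```

Call:
play_rows:
  increments:
    - [0.6, -4, 0, 6, 0, 0, 0.002]
    - [0.6, -3, 0, 6, 0, 0, 0.002]
    - [0.6, 0, 0, 4, 0, 0, 0]
    - [0.6, 0, 0, 10, 0, 0, 0]
    - [0.6, 0, 0, 15, 0, 0, 0]
    - [0.6, 0, 0, 11, 0, 0, 0]
    - [0.6, 0, 0, 4, 0, 0, 0]
    - [0.6, 0, 0, 0, 0, 0, 0]

```text
clock: 12.45
tool_pos: [0.5862, 0.0218, 0.1089]
eef_rot: [0.662, 0.75, -0.0, -0.002]
contact_force: [-0.5, -0.2, 0.2]
opening: 0.598
```

Run:
```python
from h import *
plan([(.5865,.0225,.114,97,1)],.6)
im=r.snapshot("wrist"); cv2.imwrite("pics/g_wrist.png",im[:,:,::-1])
```

```text
t 12.45 pos [586.2  21.8 108.9] F [-0.5 -0.2  0.2] open 0.598
[0.6, 0.7, 0.4, -5.1 , -0.003, -0.002, 0.003 ],
```

View pics/g_wrist.png

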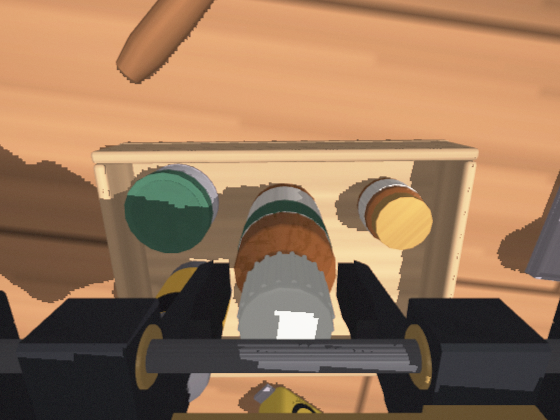

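The white cap is centred between the fingers. I'll raise 4 mm, grip and lift.

Call:
play_rows:
  increments:
    - [0.6, 0.5, 0.5, -4, 0, 0, 0]
    - [0.4, 0, 0, 0, 0, 0, 0]
    - [0.3, 0, 0, 0, 0, 0, 0]
    - [0.3, 0, 0, 0, 0, 0, 0]
    - [0.3, 0, 0, 0, 0, 0, 0]
    - [0.3, 0, 0, 0, 0, 0, 0]
    - [0.3, 0, 0, 0, 0, 0, 0]
    - [0.3, 0, 0, 0, 0, 0, 0]
  grip_force: 20

```text
clock: 13.5
tool_pos: [0.5873, 0.0224, 0.1144]
eef_rot: [0.662, 0.75, 0.001, -0.001]
contact_force: [-0.3, 0.3, -0.5]
opening: 0.42
```

Run:
```python
from h import *
plan([(.5865,.0225,.18,97,3),(.501,.284,.18,97,8)],.3)
```

```text
t 13.50 pos [587.3  22.4 114.4] F [-0.3  0.3 -0.5] open 0.420
[0.3, 0.1, -0.3, -21.9 , -0.000, -0.001, 0.001 ],
[0.3, 0.1, -0.3, -21.9 , -0.000, -0.001, 0.001 ],
[0.3, 0.1, -0.3, -21.9 , -0.000, -0.001, 0.001 ],
[0.3, 33.7, -6.6, 0.0 , 0.000, 0.000, -0.000 ],
[0.3, 33.7, -6.6, 0.0 , 0.000, 0.000, -0.000 ],
[0.3, 33.7, -6.6, 0.0 , 0.000, 0.000, -0.000 ],
[0.3, 33.7, -6.6, 0.0 , 0.000, 0.000, -0.000 ],
[0.3, 33.7, -6.6, 0.0 , 0.000, 0.000, -0.000 ],
[0.3, 33.7, -6.6, 0.0 , 0.000, 0.000, -0.000 ],
[0.3, 33.7, -6.6, 0.0 , 0.000, 0.000, -0.000 ],
[0.3, 33.7, -6.6, 0.0 , 0.000, 0.000, -0.000 ],
```

Call:
play_rows:
  increments:
    - [0.3, 0, 0, -12, 0, 0, 0]
    - [0.3, 0, 0, -22, 0, 0, 0]
    - [0.3, 0, 0, -22, 0, 0, 0]
    - [0.3, 5, -8, -12, 0, 0, 0]
    - [0.3, 20, -12, 0, 0, 0, 0]
    - [0.3, 32, -12, 0, 0, 0, 0]
    - [0.3, 36, -12, 0, 0, 0, 0]
    - [0.3, 36, -8, 0, 0, 0, 0]

```text
clock: 14.5
tool_pos: [0.516, 0.1435, 0.1874]
eef_rot: [0.664, 0.747, -0.001, -0.001]
contact_force: [1.1, 1.1, -1.8]
opening: 0.424
```

Run:
```python
from h import *
plan([(.501,.284,.18,97,4)],.3)
```

```text
t 14.50 pos [516.  143.5 187.4] F [ 1.1  1.1 -1.8] open 0.424
[0.3, 35.3, 0.4, 1.9 , -0.000, -0.000, -0.001 ],
[0.3, 35.3, 0.4, 1.9 , -0.000, -0.000, -0.001 ],
[0.3, 35.3, 0.5, 1.8 , -0.000, -0.000, -0.001 ],
[0.3, 35.3, 0.5, 1.8 , -0.000, -0.000, -0.001 ],
```

Call:
play_rows:
  increments:
    - [0.3, 36, 0, 0, 0, 0, 0]
    - [0.3, 36, 1, 0, 0, 0, 0]
    - [0.3, 30, 1, 0, 0, 0, 0]
    - [0.3, 20, 0, 4, 0, 0, 0]
    - [0.3, 8, 0, 4, 0, 0, 0]
    - [0.3, 0, 0, 0, 0, 0, 0]
    - [0.3, 0, 0, 0, 0, 0, 0]
    - [0.3, 0, 0, 0, 0, 0, 0]

```text
clock: 15.5
tool_pos: [0.4953, 0.2776, 0.1805]
eef_rot: [0.662, 0.749, -0.003, -0.002]
contact_force: [0.4, 0.1, -1.9]
opening: 0.425
```

Run:
```python
from h import *
plan([(.501,.284,.110,97,4)],.3)
```

```text
t 15.50 pos [495.3 277.6 180.5] F [ 0.4  0.1 -1.9] open 0.425
[0.3, 1.4, 1.7, 17.6 , -0.002, 0.000, 0.000 ],
[0.3, 1.4, 1.7, 17.6 , -0.002, 0.000, 0.000 ],
[0.3, 1.4, 1.7, 17.6 , -0.002, 0.000, 0.000 ],
[0.3, 1.4, 1.6, 17.6 , -0.002, 0.000, 0.000 ],
```

Call:
play_rows:
  increments:
    - [0.3, 2, 2, 10, -0.003, 0, 0]
    - [0.3, 2, 2, 16, -0.003, 0, 0]
    - [0.3, 2, 1, 17, -0.002, 0, 0]
    - [0.3, 0, 0, 13, 0, 0, 0]
    - [0.3, 0, 0, 8, 0, 0, 0]
    - [0.3, 0, 0, 3, 0, 0, 0]
    - [0.3, 0, 0, 0, 0, 0, 0]
    - [0.3, 0, 0, 0, 0, 0, 0]

```text
clock: 16.5
tool_pos: [0.5012, 0.283, 0.1098]
eef_rot: [0.663, 0.748, 0.001, 0.002]
contact_force: [0.7, 0.7, -1.8]
opening: 0.423
```

Run:
```python
from h import *
plan([(.501,.284,.109,97,1)],.3)
```

```text
t 16.50 pos [501.2 283.  109.8] F [ 0.7  0.7 -1.8] open 0.423
[0.3, 1.0, -0.1, 0.8 , 0.004, 0.002, -0.002 ],
```

Call:
play_rows:
  increments:
    - [0.3, 0, 0, 0.7, 0, 0, 0]
    - [0.3, 0, 0, 0, 0, 0, 0]
    - [0.5, 0, 0, 0, 0, 0, 0]
    - [0.6, 0, 0, 0, 0, 0, 0]
    - [0.6, 0, 0, 0, 0, 0, 0]
    - [0.6, 0, 0, -15, 0, 0, 0]
    - [0.6, 0, 0, -30, 0, 0, 0]
    - [0.6, 0, 0, -30, 0, 0, 0]

```text
clock: 17.5
tool_pos: [0.5002, 0.2828, 0.1862]
eef_rot: [0.663, 0.748, -0.0, 0.002]
contact_force: [0.4, -0.6, 0.3]
opening: 0.602
```

Run:
```python
from h import *
plan([(.6585,-.039,.185,97,9)],.6)
```

```text
t 17.50 pos [500.2 282.8 186.2] F [ 0.4 -0.6  0.3] open 0.602
[0.6, -37.6, 13.1, 0.3 , 0.000, 0.000, -0.000 ],
[0.6, -37.6, 13.1, 0.3 , 0.000, 0.000, -0.000 ],
[0.6, -37.6, 13.1, 0.2 , 0.000, 0.000, -0.000 ],
[0.6, -37.6, 13.1, 0.2 , 0.000, 0.000, -0.000 ],
[0.6, -37.6, 13.1, 0.2 , 0.000, 0.000, -0.000 ],
[0.6, -37.6, 13.1, 0.2 , 0.000, 0.000, -0.000 ],
[0.6, -37.6, 13.1, 0.2 , 0.000, 0.000, -0.000 ],
[0.6, -37.6, 13.1, 0.2 , 0.000, 0.000, -0.000 ],
[0.6, -37.6, 13.1, 0.2 , 0.000, 0.000, -0.000 ],
```

Total is about 338 and 118 mm.

Call:
play_rows:
  increments:
    - [0.6, -40, 10, -6, 0, 0, 0]
    - [0.6, -50, 17, 0, 0, 0, 0]
    - [0.6, -52, 18, 0, 0, 0, 0]
    - [0.6, -52, 18, 0, 0, 0, 0]
    - [0.6, -52, 18, 0, 0, 0, 0]
    - [0.6, -50, 18, 0, 0, 0, 0]
    - [0.6, -30, 12, 0, 0, 0, 0]
    - [0.6, -5, 2, 0, 0, 0, 0]

```text
clock: 18.5
tool_pos: [0.6609, -0.0377, 0.2053]
eef_rot: [0.662, 0.75, 0.007, 0.005]
contact_force: [-1.7, 0.2, -0.8]
opening: 0.603
```

Run:
```python
from h import *
plan([(.6585,-.039,.170,97,4)],.6)
```

```text
t 18.50 pos [660.9 -37.7 205.3] F [-1.7  0.2 -0.8] open 0.603
[0.6, -0.3, -0.8, 8.8 , 0.004, -0.001, 0.001 ],
[0.6, -0.3, -0.7, 8.8 , 0.004, -0.001, 0.001 ],
[0.6, -0.3, -0.7, 8.8 , 0.004, -0.001, 0.001 ],
[0.6, -0.3, -0.7, 8.8 , 0.004, -0.001, 0.001 ],
```

Call:
play_rows:
  increments:
    - [0.6, 0, -1, 10, 0.004, -0.001, 0.001]
    - [0.6, 0, -1, 10, 0.004, -0.001, 0.001]
    - [0.6, 0, -1, 10, 0.004, -0.001, 0.001]
    - [0.6, 0, 0, 2, 0, 0, 0]
    - [0.6, 0, 0, 0, 0, 0, 0]
    - [0.6, 0, 0, 0, 0, 0, 0]
    - [0.6, 0, 0, 0, 0, 0, 0]
    - [0.6, 0, 0, 0, 0, 0, 0]

```text
clock: 19.5
tool_pos: [0.656, -0.0302, 0.172]
eef_rot: [0.66, 0.752, 0.002, -0.0]
contact_force: [0.2, 0.4, -0.2]
opening: 0.599
```

Run:
```python
from h import *
plan([(.6585,-.039,.114,97,3)],.6)
im=r.snapshot("wrist"); cv2.imwrite("pics/h_wrist.png",im[:,:,::-1])
```

```text
t 19.50 pos [656.  -30.2 172. ] F [ 0.2  0.4 -0.2] open 0.599
[0.6, -3.1, 0.4, 19.3 , 0.001, -0.001, 0.003 ],
[0.6, -3.0, 0.4, 19.3 , 0.001, -0.001, 0.003 ],
[0.6, -3.0, 0.4, 19.3 , 0.001, -0.001, 0.003 ],
```

View pics/h_wrist.png

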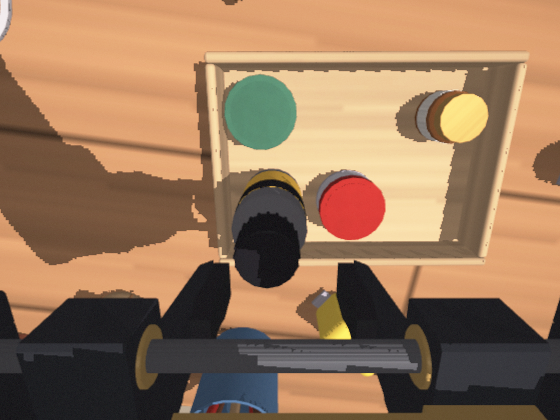

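The black cap (268,255) is left of the midline (284), as expected from the 9 mm offset. Correcting, then going down.

Call:
play_rows:
  increments:
    - [0.6, -4.5, 1, 4, 0, 0, 0.003]
    - [0.6, -4.5, 0, 4, 0, 0, 0.003]
    - [0.6, 0, 0, 4, 0, 0, 0.002]
    - [0.6, 0, 0, 12, 0, 0, 0]
    - [0.6, 0, 0, 15, 0, 0, 0]
    - [0.6, 0, 0, 11, 0, 0, 0]
    - [0.6, 0, 0, 4, 0, 0, 0]
    - [0.6, 0, 0, 0, 0, 0, 0]

```text
clock: 20.55
tool_pos: [0.6577, -0.0397, 0.1128]
eef_rot: [0.663, 0.749, 0.002, -0.001]
contact_force: [-0.4, -0.4, -0.4]
opening: 0.603
```

Run:
```python
from h import *
plan([(.6585,-.039,.114,97,1)],.6)
im=r.snapshot("wrist"); cv2.imwrite("pics/i_wrist.png",im[:,:,::-1])
```

```text
t 20.55 pos [657.7 -39.7 112.8] F [-0.4 -0.4 -0.4] open 0.603
[0.6, 0.5, 0.9, -1.2 , 0.001, -0.004, -0.001 ],
```

View pics/i_wrist.png

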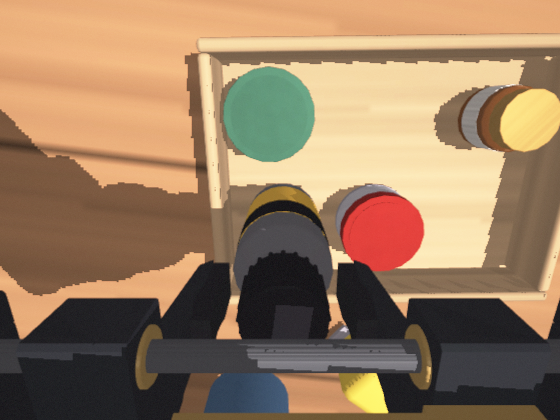

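The black cap is centred (237–329). Gripping.

Call:
play_rows:
  increments:
    - [0.6, 0, 0.5, -1, 0, 0, 0]
    - [0.4, 0, 0, 0, 0, 0, 0]
    - [0.3, 0, 0, 0, 0, 0, 0]
    - [0.3, 0, 0, 0, 0, 0, 0]
    - [0.3, 0, 0, 0, 0, 0, 0]
    - [0.3, 0, 0, 0, 0, 0, 0]
    - [0.3, 0, 0, 0, 0, 0, 0]
    - [0.3, 0, 0, 0, 0, 0, 0]
  grip_force: 20

```text
clock: 21.6
tool_pos: [0.6592, -0.0396, 0.1153]
eef_rot: [0.663, 0.749, 0.003, -0.0]
contact_force: [0.2, 0.2, -0.1]
opening: 0.424
```

Run:
```python
from h import *
plan([(.6585,-.039,.18,97,3),(.45,.20,.18,97,6),(.425,.284,.18,97,2)],.3)
```

```text
t 21.60 pos [659.2 -39.6 115.3] F [ 0.2  0.2 -0.1] open 0.424
[0.3, 0.3, -0.1, -21.6 , 0.001, -0.001, -0.000 ],
[0.3, 0.3, -0.1, -21.6 , 0.001, -0.001, -0.000 ],
[0.3, 0.2, -0.2, -21.6 , 0.001, -0.001, -0.000 ],
[0.3, 43.8, -29.6, -0.0 , 0.000, 0.000, 0.000 ],
[0.3, 43.8, -29.6, -0.0 , 0.000, 0.000, 0.000 ],
[0.3, 43.8, -29.6, -0.0 , 0.000, 0.000, 0.000 ],
[0.3, 43.8, -29.6, -0.0 , 0.000, 0.000, 0.000 ],
[0.3, 43.8, -29.6, -0.0 , 0.000, 0.000, 0.000 ],
[0.3, 43.8, -29.6, -0.0 , 0.000, 0.000, 0.000 ],
[0.3, 43.2, -7.3, 0.0 , -0.000, -0.000, 0.000 ],
[0.3, 43.2, -7.3, 0.0 , -0.000, -0.000, 0.000 ],
```

Call:
play_rows:
  increments:
    - [0.3, 0, 0, -12, 0, 0, 0]
    - [0.3, 0, 0, -24, 0, 0, 0]
    - [0.3, 0, 0, -24, 0, 0, 0]
    - [0.3, 10, -8, -10, 0, 0, 0]
    - [0.3, 25, -18, 0, 0, 0, 0]
    - [0.3, 36, -26, 0, 0, 0, 0]
    - [0.3, 40, -30, 0, 0, 0, 0]
    - [0.3, 40, -30, 0, 0, 0, 0]

```text
clock: 22.6
tool_pos: [0.5238, 0.0986, 0.1885]
eef_rot: [0.665, 0.747, 0.002, -0.001]
contact_force: [0.5, 1.2, -2.0]
opening: 0.422
```

Run:
```python
from h import *
plan([(.435,.20,.18,97,3),(.425,.284,.18,97,2)],.3)
```

```text
t 22.60 pos [523.8  98.6 188.5] F [ 0.5  1.2 -2. ] open 0.422
[0.3, 36.9, -25.5, 2.9 , 0.001, -0.001, -0.002 ],
[0.3, 37.0, -25.4, 2.9 , 0.001, -0.001, -0.002 ],
[0.3, 37.1, -25.3, 2.9 , 0.001, -0.001, -0.002 ],
[0.3, 42.3, 0.2, -0.0 , -0.000, 0.000, -0.000 ],
[0.3, 42.3, 0.2, -0.0 , -0.000, 0.000, -0.000 ],
```

Call:
play_rows:
  increments:
    - [0.3, 38, -28, 2, 0, 0, 0]
    - [0.3, 38, -26, 2, 0, 0, 0]
    - [0.3, 38, -16, 2, 0, 0, 0]
    - [0.3, 34, -6, 2, 0, 0, 0]
    - [0.3, 25, 0, 0, 0, 0, 0]
    - [0.3, 10, 0, 0, 0, 0, 0]
    - [0.3, 0, 0, 0, 0, 0, 0]
    - [0.3, 0, 0, 0, 0, 0, 0]

```text
clock: 23.6
tool_pos: [0.4122, 0.2792, 0.1823]
eef_rot: [0.661, 0.75, -0.001, -0.003]
contact_force: [0.2, -0.3, -2.6]
opening: 0.424
```

Run:
```python
from h import *
plan([(.425,.284,.11,97,4)],.3)
```

```text
t 23.60 pos [412.2 279.2 182.3] F [ 0.2 -0.3 -2.6] open 0.424
[0.3, 0.7, 3.4, 18.1 , -0.001, -0.001, 0.001 ],
[0.3, 0.7, 3.4, 18.1 , -0.001, -0.001, 0.001 ],
[0.3, 0.8, 3.4, 18.1 , -0.001, -0.001, 0.001 ],
[0.3, 0.8, 3.4, 18.1 , -0.001, -0.001, 0.001 ],
```

Call:
play_rows:
  increments:
    - [0.3, 1, 5, 8, -0.002, -0.002, 0]
    - [0.3, 1, 5, 16, -0.002, -0.002, 0]
    - [0.3, 1, 3.5, 17, 0, 0, 0]
    - [0.3, 0, 0, 15, 0, 0, 0]
    - [0.3, 0, 0, 9, 0, 0, 0]
    - [0.3, 0, 0, 3, 0, 0, 0]
    - [0.3, 0, 0, 0, 0, 0, 0]
    - [0.3, 0, 0, 0, 0, 0, 0]

```text
clock: 24.6
tool_pos: [0.4281, 0.2806, 0.1096]
eef_rot: [0.663, 0.748, -0.001, 0.001]
contact_force: [-1.2, 0.2, -0.7]
opening: 0.426
```

Run:
```python
from h import *
plan([(.425,.284,.11,97,1)],.3)
```

```text
t 24.60 pos [428.1 280.6 109.6] F [-1.2  0.2 -0.7] open 0.426
[0.3, 3.8, -2.6, -0.4 , -0.000, 0.004, -0.002 ],
```

Call:
play_rows:
  increments:
    - [0.3, 0, 0, 0, 0, 0, 0]
    - [0.45, 0, 0, 0, 0, 0, 0]
    - [0.6, 0, 0, 0, 0, 0, 0]
    - [0.6, 0, 0, 0, 0, 0, 0]
    - [0.6, 0, 0, -15, 0, 0, 0]
    - [0.6, 0, 0, -30, 0, 0, 0]
    - [0.6, 0, 0, -30, 0, 0, 0]
    - [0.6, -10, 5, -15, 0, 0, 0]

```text
clock: 25.6
tool_pos: [0.4338, 0.2727, 0.2041]
eef_rot: [0.662, 0.749, -0.001, 0.001]
contact_force: [-0.1, 0.1, 0.1]
opening: 0.6
```

Run:
```python
from h import *
plan([(.58,.035,.20,97,7)],1)
```

```text
t 25.60 pos [433.8 272.7 204.1] F [-0.1  0.1  0.1] open 0.600
[1, -36.3, 16.6, 0.7 , -0.000, 0.000, 0.000 ],
[1, -36.3, 16.6, 0.7 , -0.000, 0.000, 0.000 ],
[1, -36.3, 16.6, 0.6 , -0.000, 0.000, 0.000 ],
[1, -36.3, 16.6, 0.6 , -0.000, 0.000, 0.000 ],
[1, -36.3, 16.6, 0.6 , -0.000, 0.000, 0.000 ],
[1, -36.3, 16.6, 0.6 , -0.000, 0.000, 0.000 ],
[1, -36.2, 16.6, 0.6 , -0.000, 0.000, 0.000 ],
```

Call:
play_rows:
  increments:
    - [0.6, -36, 20, 0, 0, 0, 0]
    - [0.6, -42, 24, 0, 0, 0, 0]
    - [1, -42, 26, 0, 0, 0, 0]
    - [1, -42, 26, 0, 0, 0, 0]
    - [1, -42, 26, 0, 0, 0, 0]
    - [1, -28, 20, 0, 0, 0, 0]
    - [1, -10, 8, 0, 0, 0, 0]
    - [1, 0, 0, 0, 0, 0, 0]

```text
clock: 26.6
tool_pos: [0.6193, 0.0462, 0.215]
eef_rot: [0.662, 0.75, 0.005, 0.003]
contact_force: [-0.7, 1.2, -1.3]
opening: 0.999
```

Run:
```python
from h import *
import pickle
plan([(.6535,.031,.10,97,4),(.6535,.031,.016,97,4)],1)
c=r.get_calibration("wrist"); im=r.snapshot("wrist"); cv2.imwrite("pics/j_wrist.png",im[:,:,::-1]); pickle.dump(c,open("j.pkl","wb"))
im=r.snapshot("top"); cv2.imwrite("pics/j_top.png",im[:,:,::-1])
```

```text
t 26.60 pos [619.3  46.2 215. ] F [-0.7  1.2 -1.3] open 0.999
[1, -4.9, 7.7, 28.8 , 0.003, -0.001, 0.001 ],
[1, -4.9, 7.8, 28.8 , 0.003, -0.001, 0.001 ],
[1, -4.9, 7.9, 28.8 , 0.003, -0.001, 0.001 ],
[1, -4.8, 7.9, 28.8 , 0.003, -0.001, 0.001 ],
[1, -0.0, 0.0, 21.0 , -0.000, -0.000, -0.000 ],
[1, -0.0, 0.0, 21.0 , -0.000, -0.000, -0.000 ],
[1, -0.0, 0.0, 21.0 , -0.000, -0.000, -0.000 ],
[1, -0.0, 0.0, 21.0 , -0.000, -0.000, -0.000 ],
```

View pics/j_wrist.png

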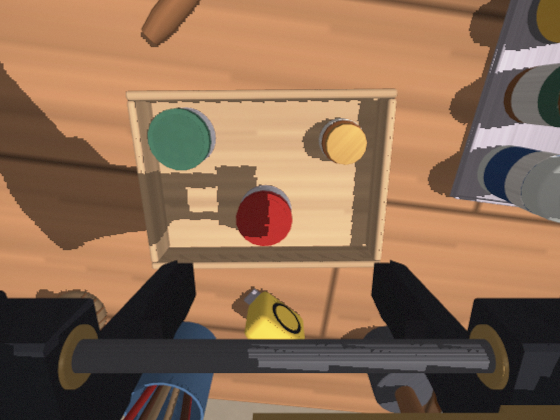

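View pics/j_top.png

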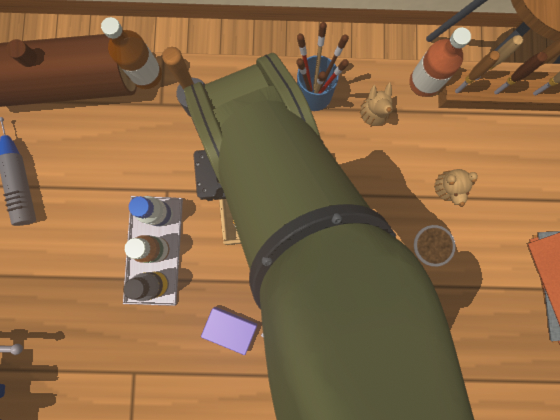

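All three bottles stand upright in a row in the tray (left in the top view, at x≈145, y 207–290). The red tin is free at (264,219) in the wrist view, so I'll measure it again.

Run:
```python
from h import *
import pickle
c=pickle.load(open("j.pkl","rb")); im=cv2.imread("pics/j_wrist.png")[:,:,::-1].copy()
hsv=cv2.cvtColor(im,cv2.COLOR_RGB2HSV)
m=(((hsv[...,0]<6)|(hsv[...,0]>174))&(hsv[...,1]>170)&(hsv[...,2]>50)).astype(np.uint8);m[:180]=0;m[255:]=0;m[:,:225]=0;m[:,305:]=0
ct=max(cv2.findContours(m,0,2)[0],key=cv2.contourArea); e=cv2.fitEllipse(cv2.convexHull(ct)); print(e, ray(c,*e[0],.042))
plan([(.6535,.031,.11,97,4)],1)
```

```text
((263.7500305175781, 218.2293701171875), (54.09500503540039, 54.78758239746094), 92.61671447753906) [0.6523697  0.03110673 0.042     ]
t 26.70 pos [618.4  47.8 214.9] F [-0.4  0.6 -0.8] open 0.997
[1, -5.3, 7.9, 26.3 , 0.003, -0.001, 0.001 ],
[1, -5.3, 8.0, 26.3 , 0.003, -0.001, 0.001 ],
[1, -5.3, 8.0, 26.3 , 0.003, -0.001, 0.001 ],
[1, -5.3, 8.1, 26.3 , 0.003, -0.001, 0.001 ],
```

Call:
play_rows:
  increments:
    - [1, -5, 8, 20, 0.003, -0.001, 0.001]
    - [1, -5, 8, 24, 0.003, -0.001, 0.001]
    - [1, -5, 8, 24, 0.003, -0.001, 0.001]
    - [1, -5, 8, 20, 0.003, -0.001, 0.001]
    - [1, -2, 2, 10, 0, 0, 0]
    - [1, 0, 0, 2, 0, 0, 0]
    - [1, 0, 0, 0, 0, 0, 0]
    - [1, 0, 0, 0, 0, 0, 0]

```text
clock: 27.7
tool_pos: [0.6528, 0.0384, 0.1076]
eef_rot: [0.657, 0.754, -0.002, -0.003]
contact_force: [0.8, 0.4, -0.4]
opening: 0.999
```

Run:
```python
from h import *
plan([(.653,.031,.016,97,6)],1)
```

```text
t 27.70 pos [652.8  38.4 107.6] F [ 0.8  0.4 -0.4] open 0.999
[1, -1.3, -0.0, 15.3 , -0.001, -0.000, 0.002 ],
[1, -1.2, -0.0, 15.3 , -0.001, -0.000, 0.002 ],
[1, -1.2, -0.0, 15.3 , -0.001, -0.000, 0.002 ],
[1, -1.2, -0.1, 15.3 , -0.001, -0.000, 0.002 ],
[1, -1.2, -0.1, 15.3 , -0.001, -0.000, 0.002 ],
[1, -1.2, -0.1, 15.3 , -0.001, -0.000, 0.002 ],
```

Call:
play_rows:
  increments:
    - [1, -4, 0, 12, -0.002, 0, 0.006]
    - [1, -4, 0, 18, -0.002, 0, 0.006]
    - [1, 0, 0, 18, 0, 0, 0]
    - [1, 0, 0, 18, 0, 0, 0]
    - [1, 0, 0, 13, 0, 0, 0]
    - [1, 0, 0, 5, 0, 0, 0]
    - [1, 0, 0, 0, 0, 0, 0]
    - [1, 0, 0, 0, 0, 0, 0]

```text
clock: 28.7
tool_pos: [0.6534, 0.0301, 0.0177]
eef_rot: [0.662, 0.749, -0.001, -0.002]
contact_force: [1.2, -0.1, -0.0]
opening: 0.998
```

Run:
```python
from h import *
plan([(.653,.031,.016,97,1)],1)
im=r.snapshot("wrist"); cv2.imwrite("pics/k_wrist.png",im[:,:,::-1])
```

```text
t 28.70 pos [653.4  30.1  17.7] F [ 1.2 -0.1 -0. ] open 0.998
[1, 1.0, -0.3, 1.7 , -0.003, -0.002, 0.002 ],
```

View pics/k_wrist.png

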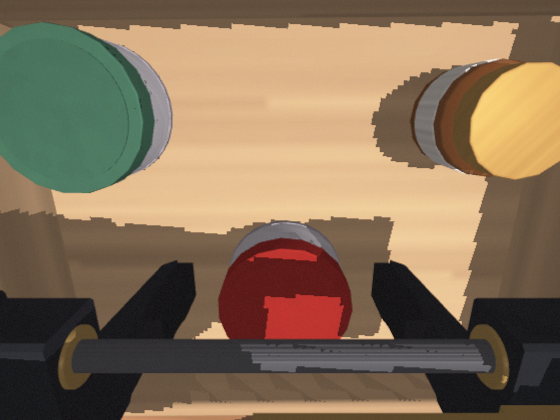

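The red tin (219–351) is centred between the fingers. Gripping it.

Call:
play_rows:
  increments:
    - [1, 0.5, 0, 2, 0, 0, 0]
    - [0.75, 0, 0, 0, 0, 0, 0]
    - [0.5, 0, 0, 0, 0, 0, 0]
    - [0.5, 0, 0, 0, 0, 0, 0]
    - [0.5, 0, 0, 0, 0, 0, 0]
    - [0.5, 0, 0, 0, 0, 0, 0]
    - [0.5, 0, 0, 0, 0, 0, 0]
    - [0.5, 0, 0, 0, 0, 0, 0]
  grip_force: 20

```text
clock: 29.75
tool_pos: [0.6543, 0.0307, 0.0169]
eef_rot: [0.662, 0.749, 0.0, -0.001]
contact_force: [0.2, 0.4, 0.6]
opening: 0.652
```

Run:
```python
from h import *
plan([(.653,.031,.12,97,4),(.524,-.317,.12,97,10)],.5)
```

```text
t 29.75 pos [654.3  30.7  16.9] F [0.2 0.4 0.6] open 0.652
[0.5, 0.2, -0.3, -25.8 , -0.000, -0.000, 0.000 ],
[0.5, 0.1, -0.3, -25.8 , -0.000, -0.000, 0.000 ],
[0.5, 0.1, -0.3, -25.8 , -0.000, -0.000, 0.000 ],
[0.5, 0.1, -0.3, -25.8 , -0.000, -0.000, 0.000 ],
[0.5, -33.0, -17.0, -0.0 , -0.000, -0.000, 0.000 ],
[0.5, -33.0, -17.0, -0.0 , -0.000, -0.000, 0.000 ],
[0.5, -33.0, -17.0, -0.0 , -0.000, -0.000, 0.000 ],
[0.5, -33.0, -17.0, -0.0 , -0.000, -0.000, 0.000 ],
[0.5, -33.0, -17.0, -0.0 , -0.000, -0.000, 0.000 ],
[0.5, -33.0, -17.0, -0.0 , -0.000, -0.000, 0.000 ],
[0.5, -33.0, -17.0, -0.0 , -0.000, -0.000, 0.000 ],
[0.5, -33.0, -17.0, -0.0 , -0.000, -0.000, 0.000 ],
[0.5, -33.0, -17.0, -0.0 , -0.000, -0.000, 0.000 ],
[0.5, -33.0, -17.0, -0.0 , -0.000, -0.000, 0.000 ],
```

Call:
play_rows:
  increments:
    - [0.5, 0, 0, -12, 0, 0, 0]
    - [0.5, 0, 0, -26, 0, 0, 0]
    - [0.5, 0, 0, -30, 0, 0, 0]
    - [0.5, -5, -3, -28, 0, 0, 0]
    - [0.5, -16, -8, -10, 0, 0, 0]
    - [0.5, -30, -15, 0, 0, 0, 0]
    - [0.5, -38, -20, 0, 0, 0, 0]
    - [0.5, -38, -20, 0, 0, 0, 0]

```text
clock: 30.75
tool_pos: [0.6016, -0.1061, 0.127]
eef_rot: [0.66, 0.751, -0.0, -0.002]
contact_force: [0.8, -0.5, -1.5]
opening: 0.653
```

Run:
```python
from h import *
plan([(.524,-.317,.12,97,6)],.5)
```

```text
t 30.75 pos [ 601.6 -106.1  127. ] F [ 0.8 -0.5 -1.5] open 0.653
[0.5, -33.2, -17.4, 1.1 , -0.001, -0.000, 0.001 ],
[0.5, -33.2, -17.3, 1.1 , -0.001, -0.000, 0.001 ],
[0.5, -33.2, -17.3, 1.1 , -0.001, -0.000, 0.001 ],
[0.5, -33.3, -17.2, 1.1 , -0.001, -0.000, 0.001 ],
[0.5, -33.3, -17.2, 1.2 , -0.001, -0.000, 0.001 ],
[0.5, -33.3, -17.2, 1.2 , -0.001, -0.000, 0.001 ],
```

Call:
play_rows:
  increments:
    - [0.5, -38, -20, 0, 0, 0, 0]
    - [0.5, -40, -20, 0, 0, 0, 0]
    - [0.5, -40, -20, 0, 0, 0, 0]
    - [0.5, -38, -20, 2, 0, 0, 0]
    - [0.5, -28, -15, 2, 0, 0, 0]
    - [0.5, -10, -5, 2, 0, 0, 0]
    - [0.5, 0, 0, 0, 0, 0, 0]
    - [0.5, 0, 0, 0, 0, 0, 0]

```text
clock: 31.75
tool_pos: [0.5131, -0.3268, 0.1177]
eef_rot: [0.664, 0.748, -0.005, -0.006]
contact_force: [0.1, 0.1, -1.2]
opening: 0.652
```

Run:
```python
from h import *
import pickle
plan([(.524,-.317,.08,97,4)],.5)
c=r.get_calibration("wrist"); im=r.snapshot("wrist"); cv2.imwrite("pics/l_wrist.png",im[:,:,::-1]); pickle.dump(c,open("l.pkl","wb"))
```

```text
t 31.75 pos [ 513.1 -326.8  117.7] F [ 0.1  0.1 -1.2] open 0.652
[0.5, 2.1, 3.1, 9.4 , -0.004, -0.000, -0.001 ],
[0.5, 2.1, 3.1, 9.4 , -0.004, -0.000, -0.001 ],
[0.5, 2.1, 3.1, 9.4 , -0.004, -0.000, -0.001 ],
[0.5, 2.1, 3.0, 9.4 , -0.004, -0.000, -0.001 ],
```

View pics/l_wrist.png

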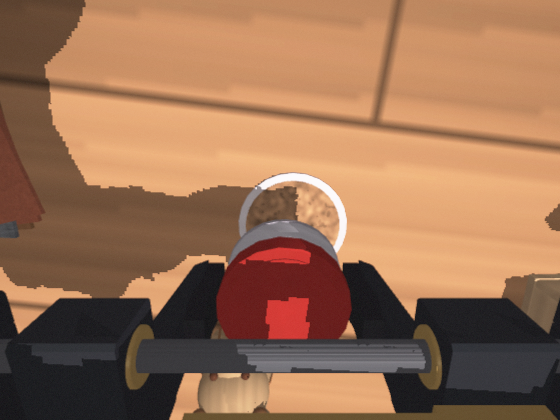

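Run:
```python
from h import *
import pickle
c=pickle.load(open("l.pkl","rb"))
for v in (222,225,228): print(ray(c,293,v,.005))
print(proj(c,(.5242,-.3174-.045,.005)),proj(c,(.5242,-.3174+.045,.005)),proj(c,(.5242-.045,-.3174,.005)))
plan([],1)
```

```text
[ 0.52131679 -0.31718561  0.005     ]
[ 0.52392634 -0.31685187  0.005     ]
[ 0.52655113 -0.31651618  0.005     ]
(np.float64(238.11279255766695), np.float64(219.20213474337208)) (np.float64(345.8300732278899), np.float64(231.19600910330294)) (np.float64(299.5100835840424), np.float64(171.81220283052065))
t 31.80 pos [ 513.2 -326.6  117.7] F [ 0.6 -0.1 -2.3] open 0.653
```

The coaster centre comes out at (0.524, -0.317) in both views. Lowering.

Call:
play_rows:
  increments:
    - [0.5, 3, 4, 10, -0.005, 0, 0]
    - [0.5, 3, 4, 15, -0.005, 0, 0]
    - [0.5, 2, 3, 18, -0.004, 0, 0]
    - [0.5, 0, 0, 18, 0, 0, 0]
    - [0.5, 0, 0, 12, 0, 0, 0]
    - [0.5, 0, 0, 5, 0, 0, 0]
    - [0.5, 0, 0, 0, 0, 0, 0]
    - [0.5, 0, 0, 0, 0, 0, 0]

```text
clock: 32.8
tool_pos: [0.5259, -0.3114, 0.0338]
eef_rot: [0.661, 0.75, 0.002, -0.002]
contact_force: [-0.5, 1.1, -1.5]
opening: 0.651
```

Run:
```python
from h import *
plan([(.524,-.317,.014,97,3)],.5)
```

```text
t 32.80 pos [ 525.9 -311.4   33.8] F [-0.5  1.1 -1.5] open 0.651
[0.5, -1.8, -0.9, 6.6 , 0.000, -0.002, 0.001 ],
[0.5, -1.8, -0.9, 6.6 , 0.000, -0.002, 0.001 ],
[0.5, -1.8, -0.9, 6.6 , 0.000, -0.002, 0.001 ],
```

Call:
play_rows:
  increments:
    - [0.5, -3, -1, 5, 0, -0.002, 0]
    - [0.5, -2.5, -1, 5, 0, -0.002, 0]
    - [0.5, 0, 0, 4, 0, 0, 0]
    - [0.5, 0, 0, 2, 0, 0, 0]
    - [0.5, 0, 0, 0, 0, 0, 0]
    - [0.5, 0, 0, 0, 0, 0, 0]
    - [0.5, 0, 0, 0, 0, 0, 0]
    - [0.5, 0, 0, 0, 0, 0, 0]

```text
clock: 33.8
tool_pos: [0.5252, -0.3181, 0.0179]
eef_rot: [0.661, 0.75, 0.001, 0.001]
contact_force: [0.2, 0.6, -1.7]
opening: 0.653
```

Run:
```python
from h import *
plan([(.524,-.317,.014,97,1)],.5)
```

```text
t 33.80 pos [ 525.2 -318.1   17.9] F [ 0.2  0.6 -1.7] open 0.653
[0.5, 1.3, -1.1, 3.9 , 0.002, 0.001, 0.003 ],
```

Call:
play_rows:
  increments:
    - [0.5, 1, -1, 2, 0, 0, 0]
    - [0.5, 0, 0, 1.5, 0, 0, 0]
    - [0.5, 0, 0, 0.5, 0, 0, 0]
    - [0.5, 0, 0, 0, 0, 0, 0]
    - [0.8, 0, 0, 0, 0, 0, 0]
    - [0.9, 0, 0, 0, 0, 0, 0]
    - [0.9, 0, 0, 0, 0, 0, 0]
    - [0.9, 0, 0, 0, 0, 0, 0]

```text
clock: 34.8
tool_pos: [0.5249, -0.3175, 0.0145]
eef_rot: [0.661, 0.75, 0.001, 0.002]
contact_force: [0.4, 0.1, 0.6]
opening: 0.902
```

Run:
```python
from h import *
plan([(.524,-.317,.10,97,4)],.9)
```

```text
t 34.80 pos [ 524.9 -317.5   14.5] F [0.4 0.1 0.6] open 0.902
[0.9, 0.1, -0.1, -21.4 , 0.001, 0.000, 0.001 ],
[0.9, 0.1, -0.1, -21.4 , 0.001, 0.000, 0.001 ],
[0.9, 0.1, -0.2, -21.4 , 0.001, 0.000, 0.001 ],
[0.9, 0.1, -0.2, -21.4 , 0.001, 0.000, 0.001 ],
```

Call:
play_rows:
  increments:
    - [0.9, 0, 0, -10, 0, 0, 0]
    - [0.9, 0, 0, -25, 0, 0, 0]
    - [0.9, 0, 0, -38, 0, 0, 0]
    - [0.9, 0, 0, -42, 0, 0, 0]
    - [0.9, 0, -5, -40, 0, 0, 0]
    - [0.9, 0, -10, -25, 0, 0, 0]
    - [0.9, 0, -5, -5, 0, 0, 0]
    - [0.6, 0, 0, 0, 0, 0, 0]

```text
clock: 35.8
tool_pos: [0.5038, -0.3195, 0.2085]
eef_rot: [0.661, 0.75, 0.001, 0.003]
contact_force: [0.5, -0.5, -0.4]
opening: 0.809
```

Run:
```python
from h import *
plan([(.428,.281,.19,97,12)],.6)
c=r.get_calibration("wrist");im=r.snapshot("wrist"); cv2.imwrite("pics/m_wrist.png",im[:,:,::-1])
hsv=cv2.cvtColor(im,cv2.COLOR_RGB2HSV)
m=(((hsv[...,0]<6)|(hsv[...,0]>174))&(hsv[...,1]>170)&(hsv[...,2]>50)).astype(np.uint8);m[:,:180]=0;m[:,380:]=0
ct=max(cv2.findContours(m,0,2)[0],key=cv2.contourArea); e=cv2.fitEllipse(cv2.convexHull(ct)); print(e, ray(c,*e[0],.039))
```

```text
t 35.80 pos [ 503.8 -319.5  208.5] F [ 0.5 -0.5 -0.4] open 0.809
[0.6, 50.4, 0.0, 1.4 , 0.000, 0.000, 0.000 ],
[0.6, 50.4, 0.0, 1.4 , 0.000, 0.000, 0.000 ],
[0.6, 50.4, 0.0, 1.4 , 0.000, 0.000, 0.000 ],
[0.6, 50.4, -0.0, 1.4 , 0.000, 0.000, 0.000 ],
[0.6, 50.4, -0.0, 1.4 , 0.000, 0.000, 0.000 ],
[0.6, 50.4, -0.0, 1.4 , 0.000, 0.000, 0.000 ],
[0.6, 50.4, -0.1, 1.5 , 0.000, 0.000, 0.000 ],
[0.6, 50.4, -0.1, 1.5 , 0.000, 0.000, 0.000 ],
[0.6, 50.4, -0.1, 1.5 , 0.000, 0.000, 0.000 ],
[0.6, 50.4, -0.1, 1.5 , 0.000, 0.000, 0.000 ],
[0.6, 50.4, -0.1, 1.5 , 0.000, 0.000, 0.000 ],
[0.6, 50.4, -0.1, 1.5 , 0.000, 0.000, 0.000 ],
((283.49249267578125, 208.84817504882812), (55.17497253417969, 56.43003463745117), 87.17516326904297) [ 0.52241871 -0.31709003  0.039     ]
```

View pics/m_wrist.png

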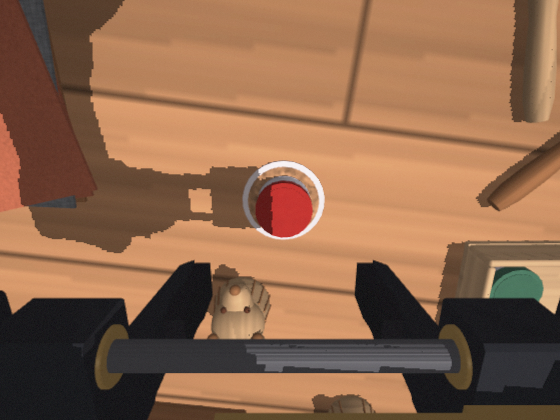

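The red tin stands in the middle of the coaster: its lid centre is at (0.522, -0.317). Now back for the black bottle.

Call:
play_rows:
  increments:
    - [0.6, 40, 0, 0, 0, 0, 0]
    - [0.6, 55, 0, 0, 0, 0, 0]
    - [0.6, 58, 0, 0, 0, 0, 0]
    - [0.6, 58, 0, 0, 0, 0, 0]
    - [0.6, 58, 0, 0, 0, 0, 0]
    - [0.6, 58, 0, 0, 0, 0, 0]
    - [0.6, 58, 0, 0, 0, 0, 0]
    - [0.6, 55, 0, 0, 0, 0, 0]

```text
clock: 36.85
tool_pos: [0.4473, 0.1274, 0.1982]
eef_rot: [0.664, 0.748, -0.001, -0.002]
contact_force: [0.8, -0.3, 0.7]
opening: 0.597
```

Run:
```python
from h import *
plan([(.428,.281,.19,97,5)],.6)
```

```text
t 36.85 pos [447.3 127.4 198.2] F [ 0.8 -0.3  0.7] open 0.597
[0.6, 31.0, -0.2, 1.7 , -0.001, -0.000, -0.001 ],
[0.6, 31.0, -0.2, 1.7 , -0.001, -0.000, -0.001 ],
[0.6, 31.0, -0.1, 1.7 , -0.001, -0.000, -0.001 ],
[0.6, 31.0, -0.1, 1.7 , -0.001, -0.000, -0.001 ],
[0.6, 31.0, -0.1, 1.7 , -0.001, -0.000, -0.001 ],
```

Call:
play_rows:
  increments:
    - [0.6, 46, 0, 0, 0, 0, 0]
    - [0.6, 42, 0, 2, 0, 0, 0]
    - [0.6, 32, 0, 2, 0, 0, 0]
    - [0.6, 18, 0, 2, 0, 0, 0]
    - [0.6, 5, 0, 2, 0, 0, 0]
    - [0.6, 0, 0, 0, 0, 0, 0]
    - [0.6, 0, 0, 0, 0, 0, 0]
    - [0.6, 0, 0, 0, 0, 0, 0]

```text
clock: 37.85
tool_pos: [0.4249, 0.2777, 0.1835]
eef_rot: [0.66, 0.751, -0.006, -0.005]
contact_force: [-0.1, -0.7, -0.0]
opening: 0.601
```

Run:
```python
from h import *
plan([(.428,.281,.165,97,3)],.6)
im=r.snapshot("wrist"); cv2.imwrite("pics/n_wrist.png",im[:,:,::-1])
```

```text
t 37.85 pos [424.9 277.7 183.5] F [-0.1 -0.7 -0. ] open 0.601
[0.6, 1.0, 1.3, 6.1 , -0.005, 0.000, 0.002 ],
[0.6, 1.0, 1.2, 6.1 , -0.005, 0.000, 0.002 ],
[0.6, 1.0, 1.2, 6.1 , -0.005, 0.000, 0.002 ],
```

View pics/n_wrist.png

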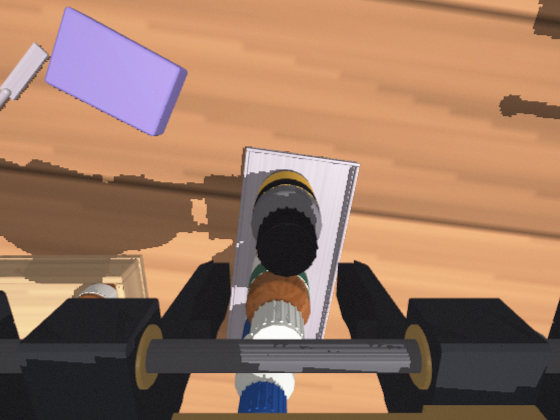

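The black bottle is at (287,245), lined up. Going down to 0.110.

Call:
play_rows:
  increments:
    - [0.6, 1, 1.5, 7, -0.005, 0, 0.002]
    - [0.6, 1, 1.5, 9, -0.005, 0, 0.002]
    - [0.6, 1, 1, 13, -0.005, 0, 0.002]
    - [0.6, 0, 0, 16, 0, 0, 0]
    - [0.6, 0, 0, 14, 0, 0, 0]
    - [0.6, 0, 0, 7, 0, 0, 0]
    - [0.6, 0, 0, 2, 0, 0, 0]
    - [0.6, 0, 0, 0, 0, 0, 0]

```text
clock: 38.9
tool_pos: [0.429, 0.2806, 0.1112]
eef_rot: [0.663, 0.748, -0.0, 0.001]
contact_force: [-0.1, 0.8, -0.1]
opening: 0.596
```

Run:
```python
from h import *
plan([(.428,.281,.11,97,1)],.6)
```

```text
t 38.90 pos [429.  280.6 111.2] F [-0.1  0.8 -0.1] open 0.596
[0.6, 0.6, -1.0, 1.2 , 0.000, 0.001, -0.002 ],
```

Call:
play_rows:
  increments:
    - [0.6, 0, -0.7, 1, 0, 0, 0]
    - [0.4, 0, 0, 0, 0, 0, 0]
    - [0.3, 0, 0, 0, 0, 0, 0]
    - [0.3, 0, 0, 0, 0, 0, 0]
    - [0.3, 0, 0, 0, 0, 0, 0]
    - [0.3, 0, 0, 0, 0, 0, 0]
    - [0.3, 0, 0, 0, 0, 0, 0]
    - [0.3, 0, 0, 0, 0, 0, 0]
  grip_force: 20

```text
clock: 39.9
tool_pos: [0.4288, 0.2807, 0.111]
eef_rot: [0.663, 0.748, 0.001, 0.001]
contact_force: [0.9, 0.7, -0.5]
opening: 0.429
```

Run:
```python
from h import *
plan([(.428,.281,.185,97,3),(.46,.20,.185,97,2),(.659,-.0396,.185,97,6)],.3)
```

```text
t 39.90 pos [428.8 280.7 111. ] F [ 0.9  0.7 -0.5] open 0.429
[0.3, 0.1, -0.2, -24.7 , 0.001, 0.000, -0.001 ],
[0.3, 0.1, -0.2, -24.7 , 0.001, 0.000, -0.001 ],
[0.3, 0.1, -0.3, -24.7 , 0.001, 0.000, -0.001 ],
[0.3, -42.1, 10.9, -0.0 , -0.000, -0.000, 0.000 ],
[0.3, -42.1, 10.9, -0.0 , -0.000, -0.000, 0.000 ],
[0.3, -43.7, 28.1, -0.0 , 0.000, -0.000, 0.000 ],
[0.3, -43.7, 28.1, -0.0 , 0.000, -0.000, 0.000 ],
[0.3, -43.7, 28.1, -0.0 , 0.000, -0.000, 0.000 ],
[0.3, -43.7, 28.1, -0.0 , 0.000, -0.000, 0.000 ],
[0.3, -43.7, 28.1, -0.0 , 0.000, -0.000, 0.000 ],
[0.3, -43.7, 28.1, -0.0 , 0.000, -0.000, 0.000 ],
```

Call:
play_rows:
  increments:
    - [0.3, 0, 0, -12, 0, 0, 0]
    - [0.3, 0, 0, -24, 0, 0, 0]
    - [0.3, 0, 0, -26, 0, 0, 0]
    - [0.3, -10, 2, -10, 0, 0, 0]
    - [0.3, -26, 6, 0, 0, 0, 0]
    - [0.3, -36, 10, 0, 0, 0, 0]
    - [0.3, -40, 18, 0, 0, 0, 0]
    - [0.3, -40, 25, 0, 0, 0, 0]

```text
clock: 40.9
tool_pos: [0.5067, 0.1332, 0.187]
eef_rot: [0.66, 0.751, -0.001, 0.0]
contact_force: [0.8, 0.0, -3.0]
opening: 0.428
```

Run:
```python
from h import *
plan([(.659,-.0395,.185,97,6)],.3)
```

```text
t 40.90 pos [506.7 133.2 187. ] F [ 0.8  0.  -3. ] open 0.428
[0.3, -31.8, 21.5, 0.3 , -0.000, 0.000, 0.001 ],
[0.3, -31.8, 21.5, 0.3 , -0.000, 0.000, 0.001 ],
[0.3, -31.7, 21.6, 0.3 , -0.000, 0.000, 0.001 ],
[0.3, -31.7, 21.6, 0.3 , -0.000, 0.000, 0.001 ],
[0.3, -31.7, 21.6, 0.3 , -0.000, 0.000, 0.001 ],
[0.3, -31.7, 21.7, 0.3 , -0.000, 0.000, 0.001 ],
```

Call:
play_rows:
  increments:
    - [0.3, -38, 27, 0, 0, 0, 0]
    - [0.3, -38, 28, 0, 0, 0, 0]
    - [0.3, -38, 28, 0, 0, 0, 0.002]
    - [0.3, -34, 24, 0, 0, 0, 0.002]
    - [0.3, -22, 14, 0, 0, 0, 0]
    - [0.3, -8, 4, 0, 0, 0, 0]
    - [0.3, 0, 0, 0, 0, 0, 0]
    - [0.3, 0, 0, 0, 0, 0, 0]

```text
clock: 41.9
tool_pos: [0.6521, -0.0453, 0.1833]
eef_rot: [0.666, 0.746, -0.007, -0.002]
contact_force: [0.1, 0.2, -2.1]
opening: 0.425
```

Run:
```python
from h import *
plan([(.659,-.0395,.165,97,2)],.3)
```

```text
t 41.90 pos [652.1 -45.3 183.3] F [ 0.1  0.2 -2.1] open 0.425
[0.3, 2.6, 3.9, 9.1 , -0.006, 0.003, -0.004 ],
[0.3, 2.5, 3.8, 9.1 , -0.006, 0.003, -0.004 ],
```

Call:
play_rows:
  increments:
    - [0.3, 2.5, 4, 6, -0.006, 0.003, -0.004]
    - [0.3, 2, 3, 10, -0.006, 0.003, -0.004]
    - [0.3, 0, 0, 14, 0, 0, 0]
    - [0.3, 0, 0, 14, 0, 0, 0]
    - [0.3, 0, 0, 8, 0, 0, 0]
    - [0.3, 0, 0, 3, 0, 0, 0]
    - [0.3, 0, 0, 0, 0, 0, 0]
    - [0.3, 0, 0, 0, 0, 0, 0]

```text
clock: 42.9
tool_pos: [0.6572, -0.0363, 0.1238]
eef_rot: [0.661, 0.751, -0.0, -0.002]
contact_force: [0.1, -0.3, -2.6]
opening: 0.424
```

Run:
```python
from h import *
plan([(.659,-.0395,.116,97,2)],.3)
```

```text
t 42.90 pos [657.2 -36.3 123.8] F [ 0.1 -0.3 -2.6] open 0.424
[0.3, -1.7, 0.7, 3.9 , -0.001, -0.001, 0.002 ],
[0.3, -1.7, 0.7, 3.9 , -0.001, -0.001, 0.002 ],
```

Call:
play_rows:
  increments:
    - [0.3, -1.7, 0.8, 2, -0.001, -0.001, 0.002]
    - [0.3, -1.7, 0.8, 2, -0.001, -0.001, 0.002]
    - [0.3, 0, 0, 1.5, 0, 0, 0]
    - [0.3, 0, 0, 1, 0, 0, 0]
    - [0.3, 0, 0, 0, 0, 0, 0]
    - [0.3, 0, 0, 0, 0, 0, 0]
    - [0.3, 0, 0, 0, 0, 0, 0]
    - [0.3, 0, 0, 0, 0, 0, 0]

```text
clock: 43.9
tool_pos: [0.66, -0.0397, 0.1179]
eef_rot: [0.663, 0.749, 0.001, 0.001]
contact_force: [-1.0, -0.4, -2.7]
opening: 0.423
```

Run:
```python
from h import *
plan([(.659,-.0395,.116,97,1)],.3)
```

```text
t 43.90 pos [660.  -39.7 117.9] F [-1.  -0.4 -2.7] open 0.423
[0.3, 0.4, -1.0, 1.9 , 0.002, 0.000, 0.000 ],
```

Call:
play_rows:
  increments:
    - [0.3, 0, -0.8, 1.2, 0, 0, 0]
    - [0.3, 0, 0, 0.8, 0, 0, 0]
    - [0.3, 0, 0, 0.3, 0, 0, 0]
    - [0.3, 0, 0, 0, 0, 0, 0]
    - [0.45, 0, 0, 0, 0, 0, 0]
    - [0.6, 0, 0, 0, 0, 0, 0]
    - [0.6, 0, 0, 0, 0, 0, 0]
    - [0.6, 0, 0, 0, 0, 0, 0]

```text
clock: 44.9
tool_pos: [0.6604, -0.0397, 0.1167]
eef_rot: [0.663, 0.749, 0.002, 0.002]
contact_force: [0.3, -0.7, 0.1]
opening: 0.599
```

Run:
```python
from h import *
plan([(.659,-.0395,.19,97,3),(.501,.283,.19,97,9)],.6)
```

```text
t 44.90 pos [660.4 -39.7 116.7] F [ 0.3 -0.7  0.1] open 0.599
[0.6, 0.1, -0.3, -24.4 , 0.002, 0.000, 0.000 ],
[0.6, 0.1, -0.4, -24.4 , 0.002, 0.000, 0.000 ],
[0.6, 0.1, -0.4, -24.4 , 0.002, 0.000, 0.000 ],
[0.6, 37.7, -13.1, 0.0 , -0.000, 0.000, 0.000 ],
[0.6, 37.7, -13.1, 0.0 , -0.000, 0.000, 0.000 ],
[0.6, 37.7, -13.1, 0.0 , -0.000, 0.000, 0.000 ],
[0.6, 37.7, -13.1, 0.0 , -0.000, 0.000, 0.000 ],
[0.6, 37.7, -13.1, 0.0 , -0.000, 0.000, 0.000 ],
[0.6, 37.7, -13.1, 0.0 , -0.000, 0.000, 0.000 ],
[0.6, 37.7, -13.1, 0.0 , -0.000, 0.000, 0.000 ],
[0.6, 37.7, -13.1, 0.0 , -0.000, 0.000, 0.000 ],
[0.6, 37.7, -13.1, 0.0 , -0.000, 0.000, 0.000 ],
```

Call:
play_rows:
  increments:
    - [0.6, 0, 0, -15, 0, 0, 0]
    - [0.6, 0, 0, -30, 0, 0, 0]
    - [0.6, 0, 0, -30, 0, 0, 0]
    - [0.6, 15, -5, -15, 0, 0, 0]
    - [0.6, 35, -12, 0, 0, 0, 0]
    - [0.6, 48, -17, 0, 0, 0, 0]
    - [0.6, 52, -18, 0, 0, 0, 0]
    - [0.6, 52, -18, 0, 0, 0, 0]

```text
clock: 45.9
tool_pos: [0.5638, 0.1569, 0.2131]
eef_rot: [0.665, 0.747, 0.003, 0.003]
contact_force: [0.5, 1.1, -0.2]
opening: 0.597
```

Run:
```python
from h import *
plan([(.501,.283,.19,97,4)],.6)
```

```text
t 45.90 pos [563.8 156.9 213.1] F [ 0.5  1.1 -0.2] open 0.597
[0.6, 33.1, -12.0, 5.7 , 0.002, 0.000, -0.002 ],
[0.6, 33.1, -12.0, 5.7 , 0.002, 0.000, -0.002 ],
[0.6, 33.2, -11.9, 5.7 , 0.002, 0.000, -0.002 ],
[0.6, 33.2, -11.8, 5.8 , 0.002, 0.000, -0.002 ],
```

Call:
play_rows:
  increments:
    - [0.6, 46, -16, 4, 0.002, 0, -0.002]
    - [0.6, 38, -14, 6, 0.002, 0, -0.002]
    - [0.6, 25, -9, 6, 0.002, 0, -0.002]
    - [0.6, 10, -4, 4, 0, 0, 0]
    - [0.6, 2, 0, 0, 0, 0, 0]
    - [0.6, 0, 0, 0, 0, 0, 0]
    - [0.6, 0, 0, 0, 0, 0, 0]
    - [0.6, 0, 0, 0, 0, 0, 0]

```text
clock: 46.9
tool_pos: [0.4987, 0.2813, 0.1947]
eef_rot: [0.66, 0.752, 0.002, -0.0]
contact_force: [0.8, 0.5, -0.6]
opening: 0.601
```

Run:
```python
from h import *
plan([(.501,.283,.165,97,3)],.6)
im=r.snapshot("wrist"); cv2.imwrite("pics/o_wrist.png",im[:,:,::-1])
```

```text
t 46.90 pos [498.7 281.3 194.7] F [ 0.8  0.5 -0.6] open 0.601
[0.6, 0.5, 0.8, 9.9 , 0.001, -0.001, 0.003 ],
[0.6, 0.5, 0.8, 9.9 , 0.001, -0.001, 0.003 ],
[0.6, 0.5, 0.8, 9.9 , 0.001, -0.001, 0.003 ],
```

View pics/o_wrist.png

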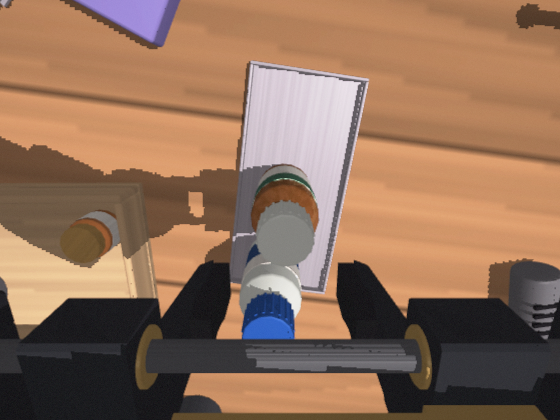

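The white cap (286,233) is centred. Going down.

Call:
play_rows:
  increments:
    - [0.6, 0.5, 1, 10, 0, -0.001, 0.003]
    - [0.6, 0.5, 1, 14, 0, -0.001, 0.003]
    - [0.6, 0.5, 0.5, 17, 0, 0, 0.003]
    - [0.6, 0, 0, 17, 0, 0, 0]
    - [0.6, 0, 0, 13, 0, 0, 0]
    - [0.6, 0, 0, 7, 0, 0, 0]
    - [0.6, 0, 0, 2, 0, 0, 0]
    - [0.6, 0, 0, 0, 0, 0, 0]

```text
clock: 47.95
tool_pos: [0.5012, 0.2823, 0.108]
eef_rot: [0.664, 0.748, -0.0, 0.0]
contact_force: [0.5, 0.5, 0.0]
opening: 0.597
```

Run:
```python
from h import *
plan([(.501,.283,.11,97,1)],.6)
```

```text
t 47.95 pos [501.2 282.3 108. ] F [0.5 0.5 0. ] open 0.597
[0.6, 0.7, -0.1, -2.0 , -0.000, 0.001, -0.003 ],
```

Call:
play_rows:
  increments:
    - [0.6, 0.5, 0, -1.5, 0, 0, 0]
    - [0.4, 0, 0, 0, 0, 0, 0]
    - [0.3, 0, 0, 0, 0, 0, 0]
    - [0.3, 0, 0, 0, 0, 0, 0]
    - [0.3, 0, 0, 0, 0, 0, 0]
    - [0.3, 0, 0, 0, 0, 0, 0]
    - [0.3, 0, 0, 0, 0, 0, 0]
    - [0.3, 0, 0, 0, 0, 0, 0]
  grip_force: 20

```text
clock: 48.95
tool_pos: [0.5017, 0.2831, 0.1107]
eef_rot: [0.664, 0.748, 0.001, 0.0]
contact_force: [0.3, 0.1, -0.6]
opening: 0.42
```

Run:
```python
from h import *
plan([(.501,.283,.185,97,3),(.587,.0224,.185,97,6)],.3)
```

```text
t 48.95 pos [501.7 283.1 110.7] F [ 0.3  0.1 -0.6] open 0.420
[0.3, 0.0, -0.2, -24.8 , 0.001, -0.000, -0.001 ],
[0.3, -0.0, -0.2, -24.8 , 0.001, -0.000, -0.001 ],
[0.3, -0.0, -0.2, -24.8 , 0.001, -0.000, -0.001 ],
[0.3, -44.9, 8.9, 0.0 , 0.000, 0.000, 0.000 ],
[0.3, -44.9, 8.9, 0.0 , 0.000, 0.000, 0.000 ],
[0.3, -44.9, 8.9, 0.0 , 0.000, 0.000, 0.000 ],
[0.3, -44.9, 8.9, 0.0 , 0.000, 0.000, 0.000 ],
[0.3, -44.9, 8.9, 0.0 , 0.000, 0.000, 0.000 ],
[0.3, -44.9, 8.9, 0.0 , 0.000, 0.000, 0.000 ],
```

Call:
play_rows:
  increments:
    - [0.3, 0, 0, -12, 0, 0, 0]
    - [0.3, 0, 0, -24, 0, 0, 0]
    - [0.3, 0, 0, -26, 0, 0, 0]
    - [0.3, -10, 0, -10, 0, 0, 0]
    - [0.3, -26, 2, 0, 0, 0, 0]
    - [0.3, -36, 6, 0, 0, 0, 0]
    - [0.3, -40, 9, 0, 0, 0, 0]
    - [0.3, -40, 9, 0, 0, 0, 0]

```text
clock: 49.95
tool_pos: [0.5447, 0.1319, 0.1867]
eef_rot: [0.661, 0.75, 0.0, -0.0]
contact_force: [1.0, -0.1, -1.5]
opening: 0.423
```

Run:
```python
from h import *
plan([(.587,.0225,.185,97,4)],.3)
```

```text
t 49.95 pos [544.7 131.9 186.7] F [ 1.  -0.1 -1.5] open 0.423
[0.3, -28.5, 7.1, 0.4 , 0.000, -0.000, 0.001 ],
[0.3, -28.4, 7.1, 0.4 , 0.000, -0.000, 0.001 ],
[0.3, -28.4, 7.1, 0.4 , 0.000, -0.000, 0.001 ],
[0.3, -28.4, 7.1, 0.4 , 0.000, -0.000, 0.001 ],
```

Call:
play_rows:
  increments:
    - [0.3, -36, 9, 0, 0, 0, 0]
    - [0.3, -32, 9, 0, 0, 0, 0]
    - [0.3, -22, 7, 0, 0, 0, 0]
    - [0.3, -12, 3, 0, 0, 0, 0]
    - [0.3, -4, 0, 0, 0, 0, 0]
    - [0.3, 0, 0, 0, 0, 0, 0]
    - [0.3, 0, 0, 0, 0, 0, 0]
    - [0.3, 0, 0, 0, 0, 0, 0]

```text
clock: 50.95
tool_pos: [0.5836, 0.0202, 0.1855]
eef_rot: [0.663, 0.748, -0.003, -0.001]
contact_force: [0.8, -0.2, -1.6]
opening: 0.423
```

Run:
```python
from h import *
plan([(.587,.0225,.165,97,2)],.3)
```

```text
t 50.95 pos [583.6  20.2 185.5] F [ 0.8 -0.2 -1.6] open 0.423
[0.3, 1.0, 1.9, 10.2 , -0.003, 0.002, -0.001 ],
[0.3, 1.0, 1.8, 10.2 , -0.003, 0.002, -0.001 ],
```

Call:
play_rows:
  increments:
    - [0.3, 1, 2, 6, -0.003, 0.002, 0]
    - [0.3, 1, 1.5, 12, -0.003, 0.002, 0]
    - [0.3, 0, 0, 15, 0, 0, 0]
    - [0.3, 0, 0, 14, 0, 0, 0]
    - [0.3, 0, 0, 8, 0, 0, 0]
    - [0.3, 0, 0, 3, 0, 0, 0]
    - [0.3, 0, 0, 0, 0, 0, 0]
    - [0.3, 0, 0, 0, 0, 0, 0]

```text
clock: 51.95
tool_pos: [0.5865, 0.024, 0.1225]
eef_rot: [0.663, 0.749, 0.0, -0.001]
contact_force: [0.7, -0.4, -2.5]
opening: 0.422
```

Run:
```python
from h import *
plan([(.587,.0225,.116,97,2)],.3)
```

```text
t 51.95 pos [586.5  24.  122.5] F [ 0.7 -0.4 -2.5] open 0.422
[0.3, -0.8, 0.2, 3.2 , -0.000, -0.001, 0.000 ],
[0.3, -0.8, 0.2, 3.2 , -0.000, -0.001, 0.000 ],
```

Call:
play_rows:
  increments:
    - [0.3, -0.8, 0.3, 2, 0, -0.001, 0]
    - [0.3, -0.8, 0.3, 2, 0, -0.001, 0]
    - [0.3, 0, 0, 1, 0, 0, 0]
    - [0.3, 0, 0, 0.5, 0, 0, 0]
    - [0.3, 0, 0, 0, 0, 0, 0]
    - [0.3, 0, 0, 0, 0, 0, 0]
    - [0.3, 0, 0, 0, 0, 0, 0]
    - [0.3, 0, 0, 0, 0, 0, 0]

```text
clock: 52.95
tool_pos: [0.588, 0.0223, 0.1175]
eef_rot: [0.663, 0.749, 0.0, 0.0]
contact_force: [-0.2, -0.1, -1.4]
opening: 0.427
```

Run:
```python
from h import *
plan([(.587,.0225,.116,97,1)],.3)
```

```text
t 52.95 pos [588.   22.3 117.5] F [-0.2 -0.1 -1.4] open 0.427
[0.3, 0.3, -1.0, 1.5 , 0.001, 0.000, -0.000 ],
```

Call:
play_rows:
  increments:
    - [0.3, 0, -0.8, 1, 0, 0, 0]
    - [0.3, 0, 0, 0.8, 0, 0, 0]
    - [0.3, 0, 0, 0.2, 0, 0, 0]
    - [0.3, 0, 0, 0, 0, 0, 0]
    - [0.45, 0, 0, 0, 0, 0, 0]
    - [0.6, 0, 0, 0, 0, 0, 0]
    - [0.6, 0, 0, 0, 0, 0, 0]
    - [0.6, 0, 0, 0, 0, 0, 0]

```text
clock: 53.95
tool_pos: [0.5878, 0.0225, 0.116]
eef_rot: [0.663, 0.749, 0.001, 0.001]
contact_force: [-0.6, 0.1, 0.1]
opening: 0.601
```

Run:
```python
from h import *
plan([(.587,.0225,.19,97,3),(.578,.2805,.19,97,6)],.6)
```

```text
t 53.95 pos [587.8  22.5 116. ] F [-0.6  0.1  0.1] open 0.601
[0.6, 0.0, -0.2, -24.7 , 0.001, 0.000, -0.000 ],
[0.6, 0.0, -0.2, -24.7 , 0.001, 0.000, -0.000 ],
[0.6, 0.0, -0.2, -24.7 , 0.001, 0.000, -0.000 ],
[0.6, 42.9, 3.8, -0.0 , -0.000, 0.000, -0.000 ],
[0.6, 42.9, 3.8, -0.0 , -0.000, 0.000, -0.000 ],
[0.6, 42.9, 3.8, -0.0 , -0.000, 0.000, -0.000 ],
[0.6, 42.9, 3.8, -0.0 , -0.000, 0.000, -0.000 ],
[0.6, 42.9, 3.8, -0.0 , -0.000, 0.000, -0.000 ],
[0.6, 42.9, 3.8, -0.0 , -0.000, 0.000, -0.000 ],
```

Call:
play_rows:
  increments:
    - [0.6, 0, 0, -15, 0, 0, 0]
    - [0.6, 0, 0, -30, 0, 0, 0]
    - [0.6, 0, 0, -30, 0, 0, 0]
    - [0.6, 15, 2, -10, 0, 0, 0]
    - [0.6, 35, 3, 0, 0, 0, 0]
    - [0.6, 45, 4, 0, 0, 0, 0]
    - [0.6, 45, 4, 0, 0, 0, 0]
    - [0.6, 45, 4, 0, 0, 0, 0]

```text
clock: 54.95
tool_pos: [0.5821, 0.2131, 0.2063]
eef_rot: [0.665, 0.747, 0.001, 0.001]
contact_force: [-0.4, 0.2, -0.0]
opening: 0.598
```

Run:
```python
from h import *
plan([(.5785,.2803,.19,97,3)],.6)
```

```text
t 54.95 pos [582.1 213.1 206.3] F [-0.4  0.2 -0. ] open 0.598
[0.6, 22.4, 1.4, 5.4 , 0.001, 0.000, -0.002 ],
[0.6, 22.4, 1.4, 5.4 , 0.001, 0.000, -0.002 ],
[0.6, 22.4, 1.5, 5.4 , 0.001, 0.000, -0.002 ],
```

Call:
play_rows:
  increments:
    - [0.6, 32, 2, 5, 0, 0, -0.002]
    - [0.6, 20, 2, 6, 0, 0, -0.002]
    - [0.6, 9, 1, 6, 0, 0, 0]
    - [0.6, 2, 0, 0, 0, 0, 0]
    - [0.6, 0, 0, 0, 0, 0, 0]
    - [0.6, 0, 0, 0, 0, 0, 0]
    - [0.6, 0, 0, 0, 0, 0, 0]
    - [0.6, 0, 0, 0, 0, 0, 0]

```text
clock: 55.95
tool_pos: [0.576, 0.2845, 0.1887]
eef_rot: [0.661, 0.751, 0.001, -0.0]
contact_force: [-0.3, -0.2, -0.0]
opening: 0.601
```

Run:
```python
from h import *
plan([(.5785,.2803,.165,97,3)],.6)
im=r.snapshot("wrist"); cv2.imwrite("pics/p_wrist.png",im[:,:,::-1])
```

```text
t 55.95 pos [576.  284.5 188.7] F [-0.3 -0.2 -0. ] open 0.601
[0.6, -1.5, 0.6, 7.9 , 0.001, -0.001, 0.002 ],
[0.6, -1.5, 0.7, 7.9 , 0.001, -0.001, 0.002 ],
[0.6, -1.5, 0.7, 7.9 , 0.001, -0.001, 0.002 ],
```

View pics/p_wrist.png

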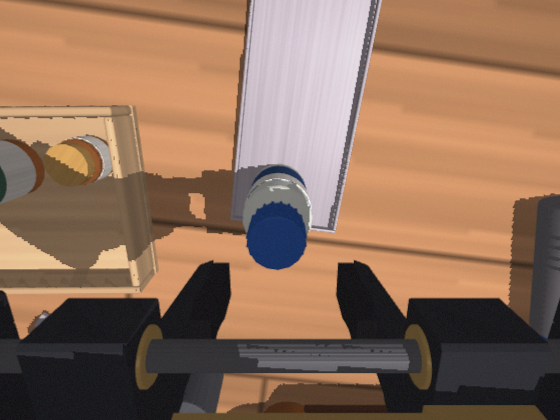

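The blue cap (277,238) is within 5 mm, as computed. Correcting and going down.

Call:
play_rows:
  increments:
    - [0.6, -2, 1, 7, 0, 0, 0.002]
    - [0.6, -2, 1, 11, 0, 0, 0.002]
    - [0.6, -0.5, 0, 15, 0, 0, 0]
    - [0.6, 0, 0, 17, 0, 0, 0]
    - [0.6, 0, 0, 14, 0, 0, 0]
    - [0.6, 0, 0, 7, 0, 0, 0]
    - [0.6, 0, 0, 2, 0, 0, 0]
    - [0.6, 0, 0, 0, 0, 0, 0]

```text
clock: 57.0
tool_pos: [0.578, 0.2797, 0.109]
eef_rot: [0.662, 0.749, 0.0, -0.001]
contact_force: [0.2, 0.4, 0.6]
opening: 0.597
```

Run:
```python
from h import *
plan([(.5785,.2803,.11,97,1)],.6)
```

```text
t 57.00 pos [578.  279.7 109. ] F [0.2 0.4 0.6] open 0.597
[0.6, 0.5, 0.5, -1.0 , -0.001, -0.001, 0.001 ],
```

Call:
play_rows:
  increments:
    - [0.6, 0.5, 0.5, -0.7, 0, 0, 0]
    - [0.4, 0, 0, 0, 0, 0, 0]
    - [0.3, 0, 0, 0, 0, 0, 0]
    - [0.3, 0, 0, 0, 0, 0, 0]
    - [0.3, 0, 0, 0, 0, 0, 0]
    - [0.3, 0, 0, 0, 0, 0, 0]
    - [0.3, 0, 0, 0, 0, 0, 0]
    - [0.3, 0, 0, 0, 0, 0, 0]
  grip_force: 20

```text
clock: 58.0
tool_pos: [0.5793, 0.2807, 0.1111]
eef_rot: [0.662, 0.749, 0.001, -0.0]
contact_force: [0.3, 0.3, -1.2]
opening: 0.422
```

Run:
```python
from h import *
plan([(.578,.28,.185,97,3),(.641,.102,.185,97,6)],.3)
```

```text
t 58.00 pos [579.3 280.7 111.1] F [ 0.3  0.3 -1.2] open 0.422
[0.3, -0.1, -0.4, -24.6 , 0.001, -0.001, 0.000 ],
[0.3, -0.2, -0.4, -24.6 , 0.001, -0.001, 0.000 ],
[0.3, -0.2, -0.4, -24.6 , 0.001, -0.001, 0.000 ],
[0.3, -30.7, 6.8, 0.0 , -0.000, 0.000, 0.000 ],
[0.3, -30.7, 6.8, 0.0 , -0.000, 0.000, 0.000 ],
[0.3, -30.7, 6.8, 0.0 , -0.000, 0.000, 0.000 ],
[0.3, -30.7, 6.8, 0.0 , -0.000, 0.000, 0.000 ],
[0.3, -30.7, 6.8, 0.0 , -0.000, 0.000, 0.000 ],
[0.3, -30.7, 6.8, 0.0 , -0.000, 0.000, 0.000 ],
```

Call:
play_rows:
  increments:
    - [0.3, 0, 0, -12, 0, 0, 0]
    - [0.3, 0, 0, -24, 0, 0, 0]
    - [0.3, 0, 0, -26, 0, 0, 0]
    - [0.3, -8, 0, -10, 0, 0, 0]
    - [0.3, -20, 3, 0, 0, 0, 0]
    - [0.3, -30, 6, 0, 0, 0, 0]
    - [0.3, -32, 8, 0, 0, 0, 0]
    - [0.3, -30, 8, 0, 0, 0, 0]

```text
clock: 59.0
tool_pos: [0.6175, 0.1566, 0.1832]
eef_rot: [0.662, 0.75, -0.003, -0.001]
contact_force: [0.1, -0.9, -2.5]
opening: 0.429
```

Run:
```python
from h import *
plan([(.642,.102,.185,97,3)],.3)
```

```text
t 59.00 pos [617.5 156.6 183.2] F [ 0.1 -0.9 -2.5] open 0.429
[0.3, -19.1, 5.8, -0.6 , -0.002, 0.001, 0.001 ],
[0.3, -19.1, 5.8, -0.6 , -0.002, 0.001, 0.001 ],
[0.3, -19.1, 5.9, -0.6 , -0.002, 0.001, 0.001 ],
```

Call:
play_rows:
  increments:
    - [0.3, -24, 8, -1, -0.002, 0.001, 0]
    - [0.3, -18, 6, 0, -0.002, 0.001, 0]
    - [0.3, -9, 3, 0, 0, 0, 0]
    - [0.3, -3, 0, 0, 0, 0, 0]
    - [0.3, 0, 0, 0, 0, 0, 0]
    - [0.3, 0, 0, 0, 0, 0, 0]
    - [0.3, 0, 0, 0, 0, 0, 0]
    - [0.3, 0, 0, 0, 0, 0, 0]

```text
clock: 60.0
tool_pos: [0.6398, 0.0975, 0.1807]
eef_rot: [0.663, 0.749, -0.004, -0.002]
contact_force: [-0.3, -0.3, -2.1]
opening: 0.422
```

Run:
```python
from h import *
plan([(.642,.102,.165,97,2)],.3)
```

```text
t 60.00 pos [639.8  97.5 180.7] F [-0.3 -0.3 -2.1] open 0.422
[0.3, 2.1, 1.4, 7.8 , -0.004, 0.001, -0.000 ],
[0.3, 2.1, 1.4, 7.8 , -0.004, 0.001, -0.000 ],
```

Call:
play_rows:
  increments:
    - [0.3, 2, 1.5, 6, -0.004, 0.001, 0]
    - [0.3, 2, 1, 10, -0.004, 0.001, 0]
    - [0.3, 0, 0, 14, 0, 0, 0]
    - [0.3, 0, 0, 13, 0, 0, 0]
    - [0.3, 0, 0, 8, 0, 0, 0]
    - [0.3, 0, 0, 3, 0, 0, 0]
    - [0.3, 0, 0, 0, 0, 0, 0]
    - [0.3, 0, 0, 0, 0, 0, 0]

```text
clock: 61.0
tool_pos: [0.6414, 0.1022, 0.1219]
eef_rot: [0.663, 0.749, -0.001, 0.0]
contact_force: [-0.5, -0.1, -1.5]
opening: 0.426
```

Run:
```python
from h import *
plan([(.642,.102,.116,97,2)],.3)
```

```text
t 61.00 pos [641.4 102.2 121.9] F [-0.5 -0.1 -1.5] open 0.426
[0.3, -0.1, 0.3, 2.9 , -0.000, 0.000, 0.000 ],
[0.3, -0.1, 0.3, 2.9 , -0.000, 0.000, 0.000 ],
```

Call:
play_rows:
  increments:
    - [0.3, 0, 0, 1.8, 0, 0, 0]
    - [0.3, 0, 0, 1.8, 0, 0, 0]
    - [0.3, 0, 0, 1, 0, 0, 0]
    - [0.3, 0, 0, 0.5, 0, 0, 0]
    - [0.3, 0, 0, 0, 0, 0, 0]
    - [0.3, 0, 0, 0, 0, 0, 0]
    - [0.3, 0, 0, 0, 0, 0, 0]
    - [0.3, 0, 0, 0, 0, 0, 0]

```text
clock: 62.0
tool_pos: [0.642, 0.1023, 0.1175]
eef_rot: [0.663, 0.749, 0.0, 0.001]
contact_force: [-0.9, 0.1, -1.8]
opening: 0.427
```

Run:
```python
from h import *
plan([(.642,.102,.116,97,1)],.3)
```

```text
t 62.00 pos [642.  102.3 117.5] F [-0.9  0.1 -1.8] open 0.427
[0.3, -0.3, -0.1, 1.5 , 0.001, 0.001, -0.000 ],
```

Call:
play_rows:
  increments:
    - [0.3, -0.3, 0, 1, 0, 0, 0]
    - [0.3, 0, 0, 0.7, 0, 0, 0]
    - [0.3, 0, 0, 0.2, 0, 0, 0]
    - [0.3, 0, 0, 0, 0, 0, 0]
    - [0.45, 0, 0, 0, 0, 0, 0]
    - [0.6, 0, 0, 0, 0, 0, 0]
    - [0.6, 0, 0, 0, 0, 0, 0]
    - [0.6, 0, 0, 0, 0, 0, 0]

```text
clock: 63.0
tool_pos: [0.643, 0.1024, 0.1165]
eef_rot: [0.663, 0.749, 0.001, 0.001]
contact_force: [-0.2, -0.0, -0.1]
opening: 0.597
```

Call:
play_rows:
  increments:
    - [0.6, 0, 0, -12, 0, 0, 0]
    - [0.6, 0, 0, -25, 0, 0, 0]
    - [0.6, 0, 0, -30, 0, 0, 0]
    - [0.6, 0, 0, -30, 0, 0, 0]
    - [0.6, 15, -10, -30, 0, 0, 0]
    - [0.6, 30, -25, -25, 0, 0, 0]
    - [0.6, 40, -35, 0, 0, 0, 0]
    - [0.6, 40, -40, 0, 0, 0, 0]

```text
clock: 64.0
tool_pos: [0.52, 0.2131, 0.2787]
eef_rot: [0.666, 0.746, 0.005, 0.004]
contact_force: [1.1, -0.4, 0.3]
opening: 0.6
```

Call:
play_rows:
  increments:
    - [0.6, 40, -25, 0, 0, 0, 0]
    - [0.6, 40, -20, 0, 0, 0, 0]
    - [0.6, 40, -10, 0, 0, 0, 0]
    - [0.6, 35, 0, 0, 0, 0, 0]
    - [0.6, 20, 0, 0, 0, 0, 0]
    - [0.6, 8, 0, 0, 0, 0, 0]
    - [0.6, 0, 0, 0, 0, 0, 0]
    - [0.6, 0, 0, 0, 0, 0, 0]

```text
clock: 65.0
tool_pos: [0.4391, 0.3949, 0.2847]
eef_rot: [0.665, 0.747, 0.008, 0.005]
contact_force: [0.0, 0.4, 0.8]
opening: 0.601
```

Run:
```python
from h import *
plan([],.6)
for n in["scene","top"]:
    im=r.snapshot(n); cv2.imwrite(f"pics/q_{n}.png",im[:,:,::-1])
im=cv2.imread("pics/q_top.png");cv2.imwrite("pics/q_topz.png",cv2.resize(im[140:250,205:350],None,fx=5.4,fy=5.4,interpolation=cv2.INTER_CUBIC))
```

```text
t 65.00 pos [439.1 394.9 284.7] F [0.  0.4 0.8] open 0.601
```

View pics/q_top.png

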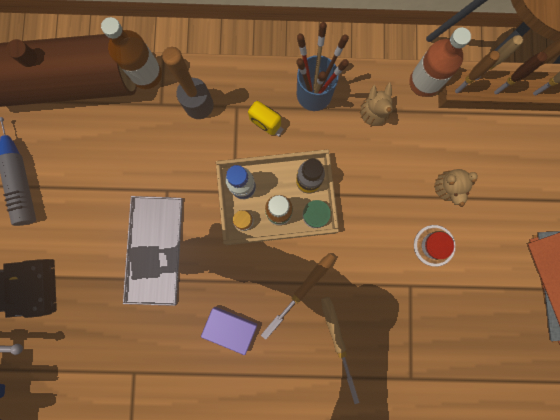

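View pics/q_topz.png

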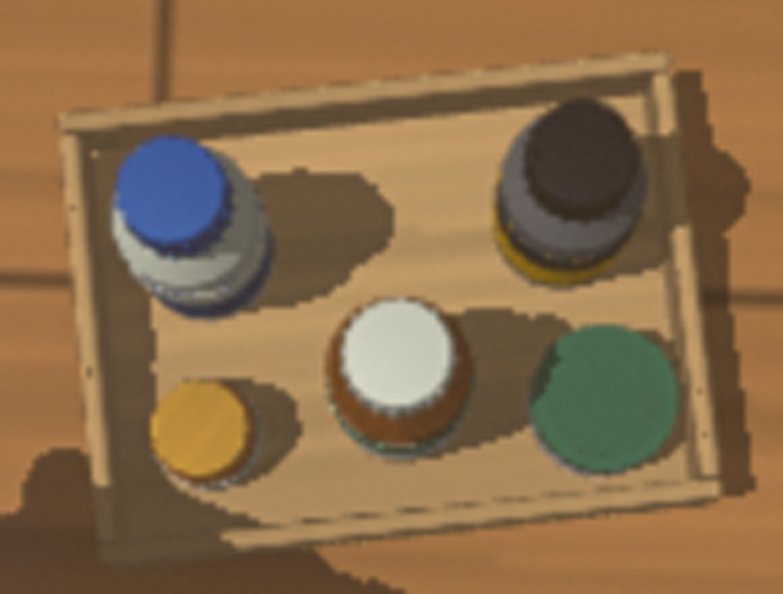

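View pics/q_scene.png

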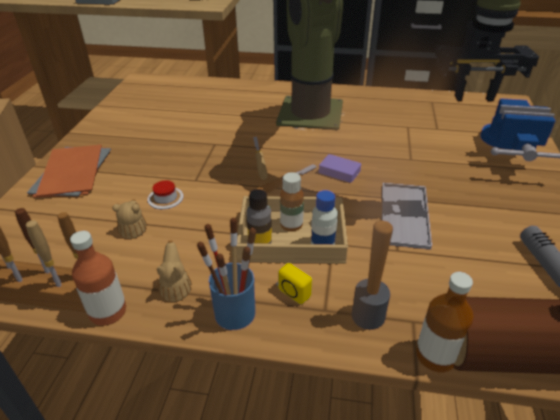

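Everything stands upright. The caps are within about 1 px of where they started, and the jar and green tin haven't moved. I'll put numbers on the tin and caps before handing in.

Run:
```python
from h import *
c=r.get_calibration("top")
def red(p,roi,z):
    hsv=cv2.cvtColor(cv2.imread(p),cv2.COLOR_BGR2HSV); m=(((hsv[...,0]<6)|(hsv[...,0]>174))&(hsv[...,1]>170)&(hsv[...,2]>50)).astype(np.uint8)
    k=np.zeros_like(m);x0,y0,x1,y1=roi;k[y0:y1,x0:x1]=1
    ct=max(cv2.findContours(m*k,0,2)[0],key=cv2.contourArea);e=cv2.fitEllipse(ct);return e[0],ray(c,*e[0],z)
print(red("pics/q_top.png",(410,220,460,270),.039))
Z=lambda x,y:((x+.5)/5.4+204.5,(y+.5)/5.4+139.5)
for n,x,y in [("blue",172,192),("white",399,353),("black",582,158)]: print(n,ray(c,*Z(x,y),.146))
# shift of caps and of undisturbed things, by phase correlation before/after
a=cv2.cvtColor(cv2.imread("pics/a_top.png"),cv2.COLOR_BGR2GRAY).astype(np.float32);b=cv2.cvtColor(cv2.imread("pics/q_top.png"),cv2.COLOR_BGR2GRAY).astype(np.float32)
for n,(u,v,h) in dict(blue=(237,178,13),white=(278,206,13),black=(312,170,13),green=(317,214,13),jar=(242,219,10),bear=(459,186,20)).items():
    A=a[v-h:v+h,u-h:u+h];B=b[v-h:v+h,u-h:u+h];w=cv2.createHanningWindow(A.shape[::-1],cv2.CV_32F)
    print(n,cv2.phaseCorrelate(A.copy(),B.copy(),w))
```

```text
((439.4148864746094, 245.0452880859375), array([ 0.52382791, -0.31588477,  0.039     ]))
blue [0.64063033 0.09970188 0.146     ]
white [0.5868382  0.02055108 0.146     ]
black [ 0.65589818 -0.04076276  0.146     ]
blue ((0.7622825109029758, 0.4312414764872745), 0.8900824175286522)
white ((1.0664723704500414, 0.7457990561844259), 0.9697189828168872)
black ((0.9915305440844513, 0.7992566006910398), 0.6155934873431799)
green ((0.3881883867004987, 0.4118378423101543), 1.11558398232375)
jar ((-0.06860762631864326, 0.07438833770130415), 0.9868677276372909)
bear ((0.01385952527951062, 0.043288692755290015), 0.9909195953607559)
```

```bash
python3 -c "
from plant import r
print(r.finish_job())"
```

```text
the job is handed in; nothing more can be done
None
```

I finished the job and handed it in at about 65 s, well under the 134 s limit. I moved the three bottles onto the tray, stood the red tin on the coaster, then put black, white and blue back in the crate.

**Last checks (top, scene and wrist pictures):**
- **Red tin:** its lid centre measured (0.524, -0.316) from above and (0.522, -0.317) from the wrist camera. The coaster centre is at (0.524, -0.317), so it is within about 2 mm of the middle.
- **Bottles:** all three stand upright, about 1 px from their starting places in the top view. That is roughly 2 mm, or about 2.7 mm for black by hand-read pixels. All three moved slightly the same way, so they are not exactly where they stood.
- **Not to be disturbed:** the jar and the bear show no shift (under 0.1 px). The green tin gave 0.4 to 0.6 px (about 1 mm). It was never touched as far as I saw, and by eye it sits in the same place, so I put that down to picture noise, but I could not confirm it.
- **Forces:** I saw no wrist force above about 4 N in any reading. The gripper ended clear of everything.

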